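# Take the spare fan pack off its display peg and stand it in the job rack

## Task

Take the wide spare fan pack off its display peg: lift it so that its hang hole clears the peg's upturned tip while you slide it off, gently, without straining the peg. Then stand the pack upright, its foot fully home, in the empty middle slot of the low job rack, let go of it, and leave everything else as it is.

Things in the scene. Friction and masses are not known exactly. Their poses are not given: they have to be found in the camera images.
- fanpack_centre (a point): Centre, half-way up, of the wide fan pack: a rigid white plastic hang pack with a square black fan on its front. 70 mm wide (its y), 147 mm tall (its z, up), 8 mm thick (its x; front faces -x). The fan stands 6 mm out of the front, 35 to 79 mm above the foot. About 60 to 130 g.
- fanpack_hole (a point): Centre of the fan pack's hang hole, 92.75 mm above its foot; same axes. The hole is 18 mm wide, 18.5 mm high, right through. Above it is a tab 45 mm high, 70 mm wide, 8 mm thick, flat on both faces, to be pinched across its thickness from above. At the start the top of the hole rests on the peg, 22 to 38 mm in front of the clamp.
- peg_root (a point): Where the fan pack's peg leaves its clamp, 190 mm above the table; z up. The peg, 6 mm round steel wire, points along -x of this frame. Its end is turned up, square: tip top 12 mm above the peg's axis, peg and tip together 15 mm high. How far out the tip is differs each time, 97 to 127 mm from here; so does the pitch of the outer 75 mm, up to 0.17 rad up or down: see or feel it.
- stand: The fan pack's fixed stand; origin on the table, 30 mm behind peg_root. Base 170 x 90 x 12 mm, post, clamp 26 mm wide, top 196 mm high, 76 mm long behind peg_root. The peg is springy: up or down it gives 5 to 6 N per mm at the tip, 15 near the clamp; over 8 N between pack and peg strains it. Lifted some 12 mm, the hole's lower edge meets the peg's underside; its upper edge then clears the tip.
- rack_slot (a point): Centre of the floor of the job rack's empty middle slot, 8 mm above the table. The rack is a low grey plastic block, fixed, 132 mm along this frame's x, 94 mm along y, 36 mm high. The slot is 12 mm wide in x (18 mm in its top 8 mm), 78 mm long in y, 28 mm deep. The pack stands in it with its width along y, front either way; press it down with less than 40 N.
- swatch_a: Bystander: grey plastic sample plate 8 x 60 x 50 mm high standing in the rack's slot 40 mm to -x of the middle one; origin at its foot.
- swatch_b: Bystander: grey plastic sample plate 8 x 60 x 58 mm high standing in the rack's slot 40 mm to +x of the middle one; origin at its foot.
- nozzlepack: Bystander: narrow hang pack, 46 mm wide, 147 mm tall, with three small brass nozzles, hanging on the other, like stand; origin at its foot.
- tape_roll: Bystander: roll of tape lying flat, 90 mm across, 24 mm high; origin under its centre.
- driver: Bystander: screwdriver lying on the table, about 170 mm long.
- glue_jar: Bystander: jar 48 mm across, 60 mm high; origin under its centre.
- empty_reel: Bystander: black plastic reel lying flat, 100 mm across, 30 mm high; origin under its centre.
- stand2: The nozzle pack's stand, built the same, its peg drawn out 110 mm and level; fixed.
- rack: The job rack, origin under its centre, axes as rack_slot.
Things that resemble listed ones, but are neither listed nor needed, are in the scene too. Leave any turquoise look-alike of the part that bears fanpack_centre alone.

How it is judged:
By the outcome, as a careful person would: the job done as asked, in the order asked, and still so for the second after the job is handed in, with the robot touching nothing.
It also fails if it takes over 72 s, if anything falls off the work surface, if the arm or the gripper's body presses on something with over 40 N, if the wrist force passes 120 N, or if a joint passes its speed limit or range.

## Robot

A 6-joint arm with a two-finger parallel gripper is mounted at the origin on the work surface. World frame = base frame: x ahead of the robot, y to its left, z up, the work surface at z = 0. Lengths are in m, angles in rad, forces in N, time in s.
With the tool pointing down it reaches from about 0.325 to 0.85 m from the base axis. Payload 15.5 kg.
Tool frame: the origin (TCP) lies midway between the tips of the shut fingers; the grasp point (between the pads) lies 19 mm behind it; y points along the fingers, x is the direction in which the jaws open and shut, and the axes are right-handed (so a half turn about y gives the same grasp; the last joint's range is limited). The gripper opens to 91 mm and grips with 3 to 60 N. Pads are 32 mm wide; open, the fingers measure 118 mm over their backs; the gripper's body (76 mm by 178 mm) begins 60 mm behind the grasp point.
Start: joints at [1.113, 0.494, 1.345, -0, 1.302, -0.096], TCP at [0.222, 0.584, 0.178] pointing down, gripper open.
Joint ranges: [-2.91, 2.91], [-0.82, 2.16], [0.22, 2.67], [-1.22, 4.37], [0.12, 2.79], [-3.08, 3.08]. Speed limits (rad/s): [1.89, 1.89, 2.57, 3.01, 3.01, 3.01].

## Interface

Orientations are given as a rotation vector (axis times angle).
In Python, from rig import bot gives the robot as it stands.
- The arm moves only by the tool arm_command, never from a script. Its argument "plan" is a list of rows, each a list of 3 entries, a list of its own where there are three numbers: the shift along the tool's x, y, z in mm, then the turn, a rotation vector about the tool's x, y, z in degrees, then the finger opening in mm, from 0 to 91.2. In form: [[[dx, dy, dz], [rx, ry, rz], fingers], ...]. A call has 1 to 10 rows; each row is the pose to reach, as a shift and turn from the pose commanded when the call began, along the tool's axes at that moment; what a row does not reach only later rows make up. A row lasts 1/8 s, in which the tool goes at most 62.5 mm and 10.7 degrees, less where a joint would pass 70% of its speed; a pose out of reach is approached as far as the arm can. A call with a gripper value outside its range is refused whole. The fingers move at their own pace and stop on an object; the grip force is fixed at half the most. Time passes only in rows, so rows that repeat a pose let the fingers close. It gives the time, the measured TCP pose, the force and the opening at its end, in the units of the state.
- bot.get_obs(): the state, without advancing time (a new reading comes with each control period).
- bot.snapshot(name): name is "side" or "top" or "wrist"; returns a dict with "image" (420x560x3 uint8, red, green, blue), "intrinsics" (3x3 intrinsics, pixels), "R" (3x3) and "t" (3): a world point X has camera coordinates R X + t; the wrist camera has in their place "mount" (4x4, takes a point from camera to tool coordinates, whose origin is the TCP and whose axes are the tool frame's). Camera axes: x right, y down, z forward; pixel columns grow to the right and rows downward; lengths in m; the calibration is good to about 2 mm. The wrist camera is an equidistant fisheye: a pixel r from the principal point sees the ray r / f radians off the axis. A picture is of the moment at which its call begins: read the wrist's pose just before it. There is no depth.
- bot.hand_in(): hands the job in, once; it reports no verdict.
Trained networks look in a picture, given as the dict that the camera call returned (one of the last four; its "shot" number tells which), for a name from the list of things; names that differ only in an ending like _2 or _b are one class to them, and where a whole thing is asked for, a point or a joint stands for the part that bears it (a point fixed in the world has none). Each returns a list of dicts, best first, with "score" (0 to 1); they miss things now and then, are a little off and sometimes report something else, mostly with a low value. They report only what shows in the picture. A call takes as long as a camera call. They do not tell look-alikes from the thing itself.
- bot.spot_in(picture, thing): "box" ([left, top, width, height] in pixels, round what is visible of it).
- bot.tip_of(picture, thing): "pixel" ([row, column] in pixels: a listed point, or the origin of a listed thing).
The state is a dict: "clock": time; "joints": joint angles; "joint_vel": joint speeds; "joint_efforts": joint torques, N m; "position": TCP position; "tcp_rot": TCP orientation; "ft_force": force on the tool from outside, world axes, zero at the start; "wrist_torque": the same for the moment, N m; "gripper_width": finger opening in m.
Only numpy, scipy, OpenCV 4.12 (cv2) and the standard library are available. Lean on these libraries where they do the work, as an engineer would, in place of code of your own. Each camera call takes 0.05 s, during which the arm holds its last target.

## Working session

There is one attempt and no reset: what is moved stays moved. The work goes in short steps, Python scripts to look and compute and a tool call to move; the robot and the scene stay as the last step left them, time stands still between calls to the robot, and variables do not carry over. Pictures are saved under pics/ and viewed, and the job is handed in when it is done.

Besides the shell and the picture viewer there is one more tool, called after "Call:" as name(argument=value, ...), one argument or row to a line, values as JSON. arm_command: Moves the arm, as the interface text tells. Its arguments: {"type":"object","properties":{"plan":{"type":"array","items":{"type":"array"}}},"required":["plan"]}

```bash
mkdir -p pics; ls; cat > h.py <<'E'
import numpy as np, cv2
from rig import bot
def save(s,n): cv2.imwrite('pics/'+n,cv2.cvtColor(s['image'],cv2.COLOR_RGB2BGR))
E
python3 - <<'E'
from h import *
o=bot.get_obs(); print(o)
for c in ['side','top','wrist']:
    s=bot.snapshot(c); save(s,c+'0.png'); print(c,{k:(np.round(v,4).tolist() if k!='image' else 0) for k,v in s.items()})
    for t in ['fanpack_centre','fanpack_hole','peg_root','rack_slot','stand','rack']:
        print(t,[(np.round(d['pixel'],1).tolist(),round(d['score'],2)) for d in bot.tip_of(s,t)][:3], [(np.round(d['box'],1).tolist(),round(d['score'],2)) for d in (bot.spot_in(s,t) if t in('fanpack_centre','stand','rack') else [])][:3])
E
```

```text
pics
{'clock': 0.0, 'joints': array([ 1.11250820e+00,  4.94184140e-01,  1.34616146e+00, -3.60800158e-05,
        1.30249436e+00, -9.55482202e-02]), 'joint_vel': array([-1.25791608e-03, -1.14620766e-03,  4.36145864e-04, -3.83234141e-04,
       -9.54554146e-05, -1.79677773e-03]), 'joint_efforts': array([-1.34413367e-04, -8.78832507e+01, -3.81858516e+01,  7.06398301e-02,
        5.33207890e-02, -3.13150338e-05]), 'position': array([0.22161448, 0.58391707, 0.17712743]), 'tcp_rot': array([-1.35990179, -0.93718355,  0.93895504]), 'ft_force': array([-0.23650132,  0.29834753, -0.7965463 ]), 'wrist_torque': array([0.05883949, 0.00936882, 0.00515898]), 'gripper_width': 0.09126712880253524}
side {'image': 0, 'intrinsics': [[489.9032, 0.0, 287.3494], [0.0, 489.9032, 205.8827], [0.0, 0.0, 1.0]], 'R': [[0.9684, -0.2491, 0.0096], [-0.122, -0.507, -0.8533], [0.2174, 0.8252, -0.5214]], 't': [-0.4906, 0.2177, 1.1851], 'shot': 1}
fanpack_centre [([174.6, 277.8], 0.75), ([164.5, 297.4], 0.73), ([161.6, 299.3], 0.6)] [([270.1, 149.0, 18.8, 46.4], 0.85), ([291.4, 133.3, 11.6, 53.6], 0.73), ([288.0, 142.4,
[... 946 characters left out ...]
0], 0.85)] []
rack_slot [([215.6, 379.7], 0.76)] []
stand [([161.9, 222.3], 0.66), ([176.7, 289.0], 0.62)] [([271.6, 148.7, 35.4, 71.5], 0.74), ([199.3, 132.6, 40.6, 71.1], 0.68)]
rack [([217.6, 382.7], 0.6)] [([365.1, 189.6, 40.3, 50.1], 0.93), ([200.3, 130.9, 39.1, 70.0], 0.41)]
wrist {'image': 0, 'intrinsics': [[325.1923, 0.0, 279.4616], [0.0, 325.1923, 210.4925], [0.0, 0.0, 1.0]], 'mount': [[1.0, 0.0002, 0.0001, 0.0011], [-0.0, -0.2521, 0.9677, -0.2078], [0.0002, -0.9677, -0.2521, 0.0716], [0.0, 0.0, 0.0, 1.0]], 'shot': 3}
fanpack_centre [] []
fanpack_hole [] []
peg_root [] []
rack_slot [([411.8, 24.2], 0.51)] []
stand [] []
rack [([415.6, 18.9], 0.79)] [([0.0, 398.9, 18.7, 21.1], 0.76)]
```

View pics/side0.png

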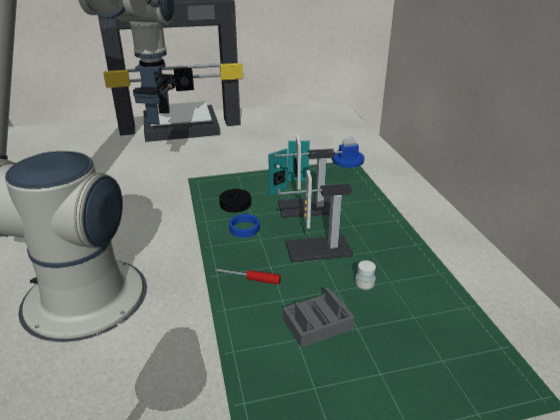

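View pics/top0.png

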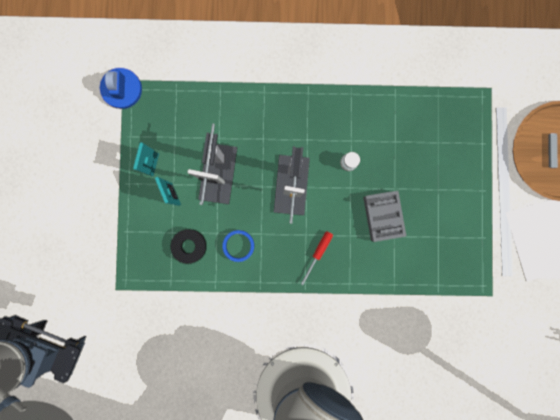

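View pics/wrist0.png

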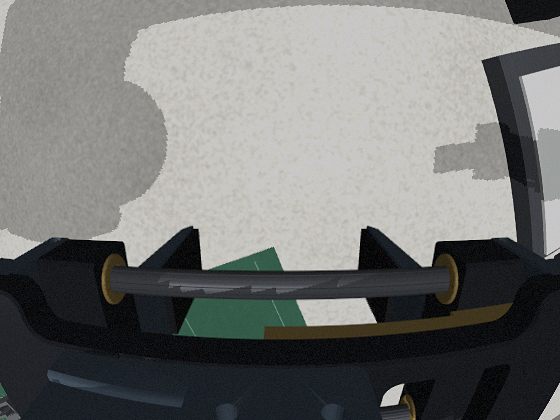

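```bash
python3 - <<'E'
import cv2
a=cv2.imread('pics/side0.png')[120:280,220:400]
cv2.imwrite('pics/side0z.png',cv2.resize(a,None,fx=4,fy=3.7,interpolation=2)[:600,:800])
a=cv2.imread('pics/top0.png')[115:255,120:320]
cv2.imwrite('pics/top0z.png',cv2.resize(a,None,fx=4,fy=4,interpolation=2))
E
```

```text
(no output)
```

View pics/side0z.png

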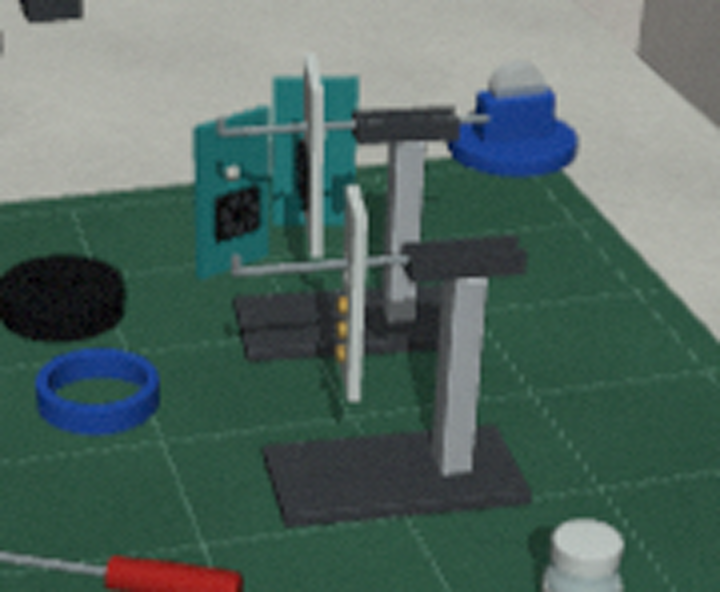

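View pics/top0z.png

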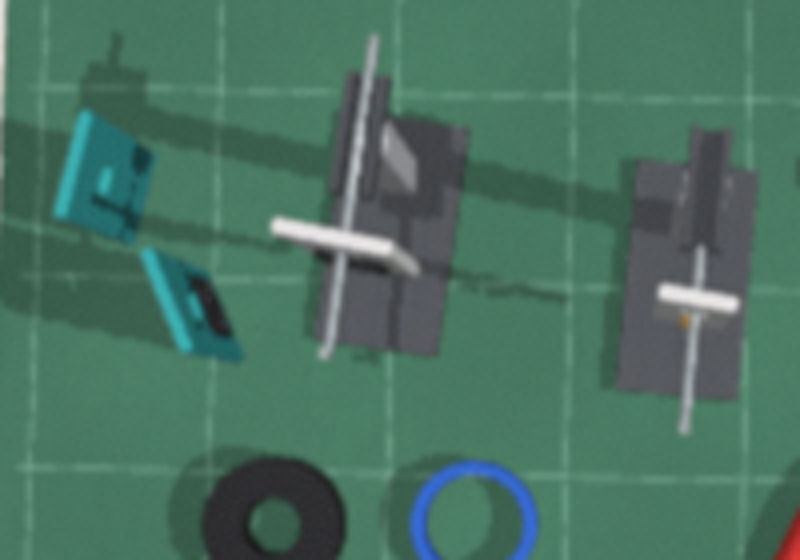

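```bash
cat >> h.py <<'E'
from scipy.spatial.transform import Rotation as Rot
CAM={'side':(np.array([[489.9032,0,287.3494],[0,489.9032,205.8827],[0,0,1]]),),}
def ray(s,px):  # px=(col,row) for fixed cams
    d=np.linalg.solve(s['intrinsics'],[px[0],px[1],1.]); R=s['R']; return -R.T@s['t'], R.T@d
def onz(s,px,z):
    c,d=ray(s,px); return c+d*(z-c[2])/d[2]
def proj(s,X):
    p=s['intrinsics']@(s['R']@np.asarray(X,float)+s['t']); return p[:2]/p[2]
def tri(rays):
    A=np.zeros((3,3));b=np.zeros(3)
    for c,d in rays:
        d=d/np.linalg.norm(d);P=np.eye(3)-np.outer(d,d);A+=P;b+=P@c
    X=np.linalg.solve(A,b); return X,[np.linalg.norm(np.cross(X-c,d/np.linalg.norm(d))) for c,d in rays]
def wray(s,obs,px):  # wrist fisheye
    K=s['intrinsics'];u=(px[0]-K[0,2])/K[0,0];v=(px[1]-K[1,2])/K[1,1];r=np.hypot(u,v)
    d=np.array([np.sin(r)*u/max(r,1e-9),np.sin(r)*v/max(r,1e-9),np.cos(r)])
    Rt=Rot.from_rotvec(obs['tcp_rot']).as_matrix();M=s['mount']
    return Rt@M[:3,3]+obs['position'],Rt@M[:3,:3]@d
def wproj(s,obs,X):
    Rt=Rot.from_rotvec(obs['tcp_rot']).as_matrix();M=s['mount']
    p=M[:3,:3].T@(Rt.T@(np.asarray(X)-obs['position'])-M[:3,3])
    th=np.arctan2(np.hypot(p[0],p[1]),p[2]);n=p[:2]/np.hypot(p[0],p[1])
    return s['intrinsics'][:2,2]+s['intrinsics'][0,0]*th*n
E
python3 - <<'E'
from h import *
S=bot.snapshot('side');T=bot.snapshot('top')
z=lambda c:(120+c[0]/4,115+c[1]/4); zs=lambda c:(220+c[0]/4,120+c[1]/3.7)
print('cams',-S['R'].T@S['t'],-T['R'].T@T['t'])
print('tip',tri([ray(T,z((325,352))),ray(S,zs((221,122)))]))
print('tip2',tri([ray(T,z((685,430))),ray(S,zs((236,258)))]))
print('packL top',onz(T,z((273,224)),.238),'R',onz(T,z((394,243)),.238))
print('packtop tri', tri([ray(T,z((273,224))),ray(S,zs((312,57)))]))
print('root',onz(T,(212,161.3),.19), 'rootS',onz(S,(309.2,151.1),.19),tri([ray(T,(212,161.3)),ray(S,(309.2,151.1))]))
print('tail',onz(T,z((373,38)),.19))
print('slot',tri([ray(T,(379.7,215.6)),ray(S,(319.5,320.1))]),onz(T,(379.7,215.6),.008),onz(S,(319.5,320.1),.008))
print('rack',onz(T,(382.7,217.6),0),onz(S,(317.2,324.3),0))
print(bot.get_obs()['clock'], Rot.from_rotvec(bot.get_obs()['tcp_rot']).as_matrix().round(3))
a=T['image'][175:255,350:420]; cv2.imwrite('pics/rackz.png',cv2.cvtColor(cv2.resize(a,None,fx=7,fy=7,interpolation=2),4))
E
```

```text
cams [ 0.24404254 -0.98976457  0.80834288] [0.488531   0.09553556 1.16510655]
tip (array([0.53823397, 0.27109006, 0.19719147]), [np.float64(0.00016080918146413743), np.float64(0.00016080918146439788)])
tip2 (array([0.49541239, 0.05099348, 0.20148947]), [np.float64(0.0006345715509609938), np.float64(0.0006345715509610465)])
packL top [0.61072229 0.29595427 0.238     ] R [0.60090888 0.22500083 0.238     ]
packtop tri (array([0.61203196, 0.29657898, 0.23423303]), [np.float64(0.0008325296621627431), np.float64(0.0008325296621629396)])
root [0.64220313 0.24856447 0.19      ] rootS [0.64247498 0.27546695 0.19      ] (array([0.63688538, 0.24713319, 0.20382026]), [np.float64(0.0032039259931296482), np.float64(0.0032039259931298495)])
tail [0.73389262 0.24773716 0.19      ]
slot (array([ 0.52347711, -0.21781775,  0.00432983]), [np.float64(0.0026555355453312564), np.float64(0.002655535545331237)]) [ 0.52081097 -0.2160895   0.008     ] [ 0.52483469 -0.22176939  0.008     ]
rack [ 0.51530653 -0.22713777  0.        ] [ 0.51855315 -0.22547766  0.        ]
1.6 [[ 0.355 -0.    -0.935]
 [ 0.935 -0.     0.355]
 [-0.    -1.    -0.   ]]
```

View pics/rackz.png

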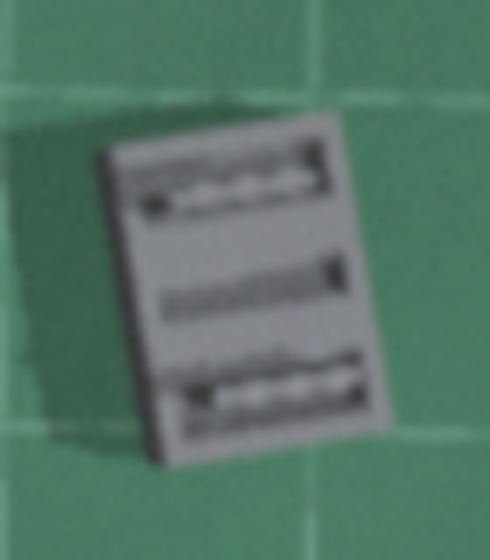

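Call:
arm_command(
  plan=[
    [[0,-60,0],[0,10,0],60],
    [[0,-120,0],[0,20,0],60],
    [[0,-150,-40],[0,30,0],60],
    [[-20,-150,-95],[0,38,0],60],
    [[-40,-150,-150],[0,46,0],60],
    [[-65,-150,-205],[0,54,0],60],
    [[-90,-150,-260],[0,62,0],60],
    [[-110,-150,-315],[0,70,0],60],
    [[-130,-150,-370],[0,76.7,0],60],
    [[-150,-150,-425],[0,76.7,0],60],
  ],
)

```text
clock: 2.85
position: [0.5672, 0.2918, 0.3278]
tcp_rot: [-1.568, 0.104, -0.104]
ft_force: [0.5, 1.0, 0.0]
gripper_width: 0.0602
```

```bash
python3 - <<'E'
from h import *
o=bot.get_obs(); print(o['clock'],o['position'],Rot.from_rotvec(o['tcp_rot']).as_matrix().round(3),o['ft_force'])
s=bot.snapshot('wrist');save(s,'w1.png')
E
```

```text
2.85 [0.56717842 0.29177378 0.32783451] [[ 0.991  0.     0.132]
 [-0.132  0.     0.991]
 [ 0.    -1.     0.   ]] [0.46203792 1.02832697 0.01958267]
```

View pics/w1.png

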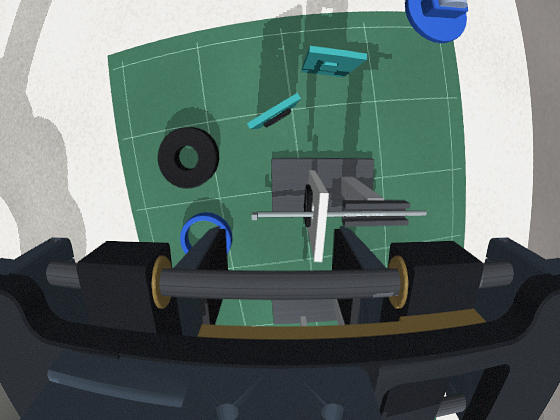

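```bash
python3 - <<'E'
import cv2
a=cv2.imread('pics/w1.png')[150:275,235:435]
cv2.imwrite('pics/w1z.png',cv2.resize(a,None,fx=4,fy=4,interpolation=2))
E
```

```text
(no output)
```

View pics/w1z.png

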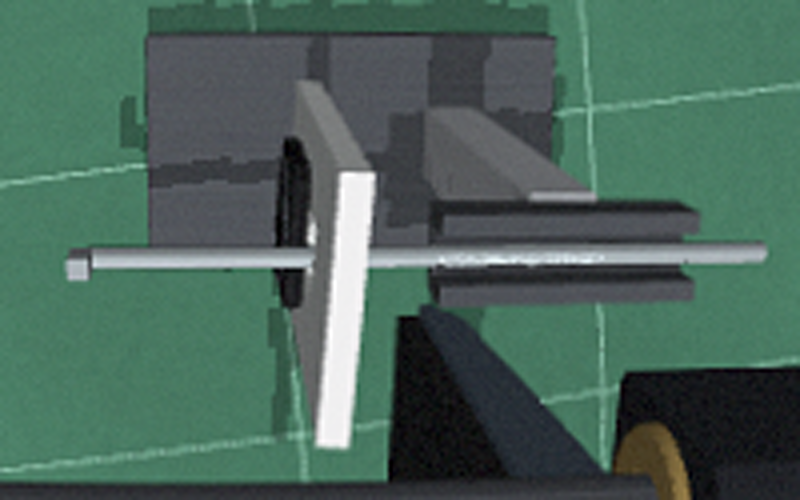

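```bash
python3 - <<'E'
from h import *
o=bot.get_obs(); s=bot.snapshot('wrist');S=bot.snapshot('side')
z=lambda p:(235+p[0]/4,150+p[1]/4)
def oz(p,h):
    c,d=wray(s,o,z(p)); return c+d*(h-c[2])/d[2]
print('cam',wray(s,o,(280,210))[0])
for n,p,h in [('clampL',(430,205),.196),('clampR',(432,303),.196),('backL',(697,215),.196),('backR',(692,297),.196),('tail',(767,252),.19),('pegfront',(435,256),.19),('pegatpack',(372,255),.19),('pegmid',(200,257),.19)]: print(n,oz(p,h).round(4))
for h in (.232,.235,.238):
    P=[oz(p,h) for p in [(338,172),(375,172),(350,447),(317,445)]]
    print(h,np.round(P,4).tolist(),[np.linalg.norm(P[0]-P[3]),np.linalg.norm(P[1]-P[2]),np.linalg.norm(P[0]-P[1])])
print('tip tri',tri([wray(s,o,z((78,267))),ray(S,(275.3,153))]))
for h in (.185,.19,.195,.2): print(h,oz((78,278),h).round(4), oz((67,265),h).round(4))
save(S,'s2.png'); a=S['image'][130:200,255:345]; cv2.imwrite('pics/s2z.png',cv2.cvtColor(cv2.resize(a,None,fx=8,fy=8,interpolation=2),4))
E
```

```text
cam [0.58065738 0.35878824 0.53473293]
clampL [0.6386 0.2718 0.196 ]
clampR [0.6368 0.244  0.196 ]
backL [0.7162 0.2587 0.196 ]
backR [0.714  0.2345 0.196 ]
tail [0.7413 0.2427 0.19  ]
pegfront [0.6397 0.2555 0.19  ]
pegatpack [0.6221 0.2582 0.19  ]
pegmid [0.5748 0.2641 0.19  ]
0.232 [[0.6109, 0.292, 0.232], [0.6198, 0.2909, 0.232], [0.6069, 0.2207, 0.232], [0.5986, 0.2225, 0.232]] [np.float64(0.07065365696676097), np.float64(0.07139543017896498), np.float64(0.008958790540614507)]
0.235 [[0.6106, 0.2927, 0.235], [0.6194, 0.2916, 0.235], [0.6066, 0.222, 0.235], [0.5984, 0.2238, 0.235]] [np.float64(0.06995349866431645), np.float64(0.07068792110806277), np.float64(0.008870011391082056)]
0.238 [[0.6103, 0.2934, 0.238], [0.619, 0.2922, 0.238], [0.6064, 0.2234, 0.238], [0.5982, 0.2252, 0.238]] [np.float64(0.06925334036187199), np.float64(0.06998041203716053), np.float64(0.008781232241549494)]
tip tri (array([0.53985264, 0.26849026, 0.19800587]), [np.float64(0.0021855697520000677), np.float64(0.002185569752000208)])
0.185 [0.54   0.2613 0.185 ] [0.5375 0.2655 0.185 ]
0.19 [0.5406 0.2627 0.19  ] [0.5381 0.2668 0.19  ]
0.195 [0.5412 0.2641 0.195 ] [0.5387 0.2681 0.195 ]
0.2 [0.5417 0.2655 0.2   ] [0.5394 0.2695 0.2   ]
```

View pics/s2z.png

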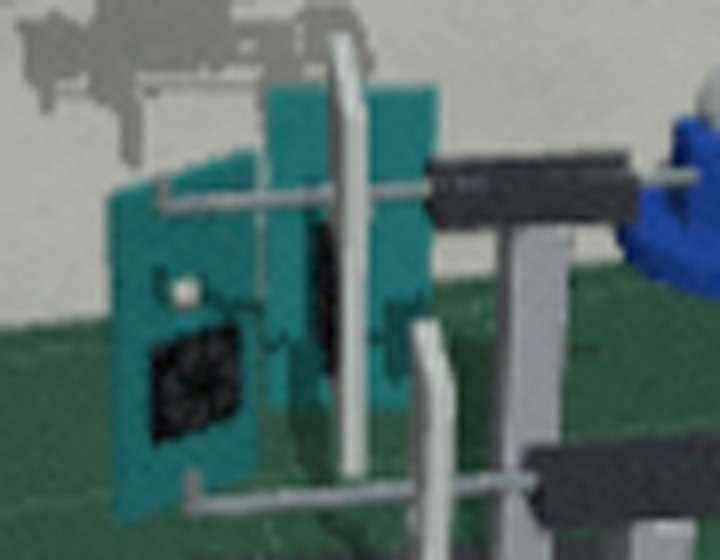

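```bash
python3 - <<'E'
from h import *
S=bot.snapshot('side')
zz=lambda p:((p[0]-255)*8,(p[1]-130)*8)
from scipy.optimize import brentq
for yaw in (-.115,-.13,-.15):
  u=np.array([-np.cos(yaw),-np.sin(yaw),0]); r=np.array([.639,.2565,.19])
  print(yaw,[np.round(zz(proj(S,r+u*s)),0).tolist() for s in (0,.02,.03,.05,.07,.09,.1)])
E
```

```text
-0.115 [[439.0, 191.0], [385.0, 194.0], [358.0, 195.0], [304.0, 198.0], [250.0, 201.0], [196.0, 204.0], [168.0, 205.0]]
-0.13 [[439.0, 191.0], [385.0, 194.0], [358.0, 195.0], [304.0, 197.0], [250.0, 200.0], [195.0, 202.0], [168.0, 203.0]]
-0.15 [[439.0, 191.0], [385.0, 193.0], [358.0, 194.0], [304.0, 196.0], [249.0, 198.0], [195.0, 200.0], [167.0, 201.0]]
```

Call:
arm_command(
  plan=[
    [[22,0,-14],[0,1,0],36],
    [[45,0,-28],[0,1,0],36],
    [[45,25,-28],[0,1,0],36],
    [[45,50,-28],[0,1,0],36],
    [[45,65,-28],[0,1,0],36],
    [[45,65,-28],[0,1,0],36],
    [[45,65,-28],[0,1,0],36],
  ],
)

```text
clock: 3.92
position: [0.6074, 0.2598, 0.2638]
tcp_rot: [-1.567, 0.115, -0.117]
ft_force: [0.2, 0.6, 0.9]
gripper_width: 0.036
```

```bash
python3 - <<'E'
from h import *
o=bot.get_obs(); print(o['clock'],o['position'],Rot.from_rotvec(o['tcp_rot']).as_matrix().round(3),o['ft_force'],o['wrist_torque'])
s=bot.snapshot('wrist');save(s,'w2.png')
for i in range(3): bot.snapshot('top'); print(bot.get_obs()['ft_force'].round(2))
E
```

```text
3.925 [0.6074401  0.25979261 0.26375144] [[ 0.989  0.001  0.147]
 [-0.147  0.     0.989]
 [ 0.001 -1.     0.001]] [0.19212707 0.58243209 0.85009776] [-0.05525012  0.0522463  -0.02762539]
[-0.33  0.91  0.53]
[ 0.26  1.24 -0.56]
[0.21 0.42 0.2 ]
```

View pics/w2.png

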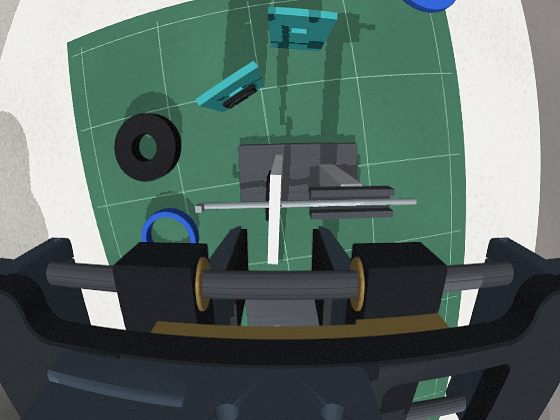

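```bash
python3 - <<'E'
import cv2
a=cv2.imread('pics/w2.png')[140:280,185:425]
cv2.imwrite('pics/w2z.png',cv2.resize(a,None,fx=3.33333,fy=3.33333,interpolation=2))
E
```

```text
(no output)
```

View pics/w2z.png

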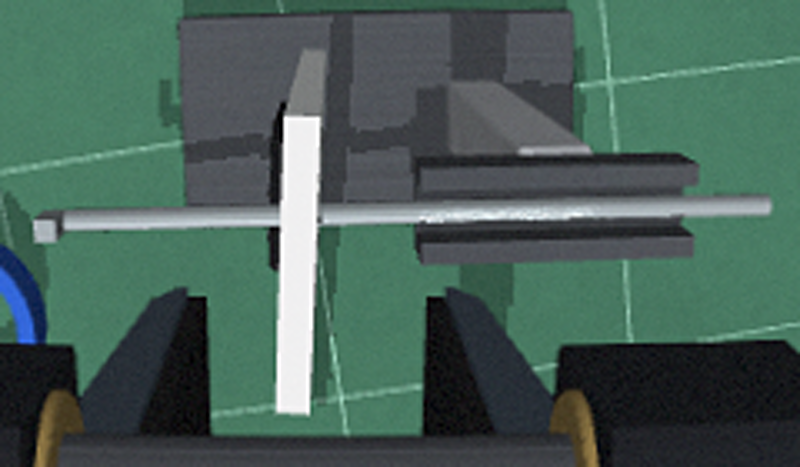

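```bash
python3 - <<'E'
from h import *
s=bot.snapshot('wrist')
o1=dict(position=np.array([.56717842,.29177378,.32783451]),tcp_rot=Rot.from_euler('z',-.1324).as_rotvec())
# reuse real rotations
o2=bot.get_obs()
R2=Rot.from_rotvec(o2['tcp_rot']); 
o1['tcp_rot']=[-1.568,.104,-.104]
z1=lambda p:(235+p[0]/4,150+p[1]/4); z2=lambda p:(185+p[0]*.3,140+p[1]*.3)
W=lambda p,q:tri([wray(s,o1,z1(p)),wray(s,o2,z2(q))])
for n,p,q in [('tiptop near',(78,279),(45,242)),('tipL',(66,267),(34,228)),('c1',(338,172),(285,117)),('c2',(375,172),(321,117)),('c3',(350,447),(309,413)),('c4',(317,445),(276,411)),('tail',(767,252),(771,205)),('clampL',(430,205),(414,158)),('clampR',(434,302),(421,262))]:
    X,e=W(p,q); print(n,X.round(4),np.round(e,4))
def oz(q,h):
    c,d=wray(s,o2,z2(q)); return (c+d*(h-c[2])/d[2]).round(4)
print('pack top @.237',[oz(q,.237).tolist() for q in [(285,117),(321,117),(309,413),(276,411)]])
print('clamp',oz((414,158),.196),oz((421,262),.196),'tail',oz((771,205),.19),'root',oz((418,212),.19),oz((320,213),.19),oz((70,219),.19),'tiptop',[oz((45,228),h).tolist() for h in(.195,.2)])
E
```

```text
tiptop near [0.5371 0.2708 0.2031] [0.0002 0.0002]
tipL [0.5343 0.2743 0.2013] [0.0001 0.0001]
c1 [0.6057 0.2979 0.2359] [0. 0.]
c2 [0.6137 0.2977 0.2413] [0.0003 0.0003]
c3 [0.6011 0.2318 0.2454] [0.0001 0.0001]
c4 [0.5934 0.2316 0.2413] [0.0001 0.0001]
tail [0.7286 0.2535 0.207 ] [0.0003 0.0003]
clampL [0.6357 0.2745 0.1853] [0.0003 0.0003]
clampR [0.634  0.2464 0.1878] [0.0001 0.0001]
pack top @.237 [[0.6058, 0.298, 0.237], [0.6135, 0.2969, 0.237], [0.6005, 0.2282, 0.237], [0.5929, 0.2298, 0.237]]
clamp [0.6352 0.2768 0.196 ] [0.6335 0.2488 0.196 ] tail [0.7355 0.2483 0.19  ] root [0.6348 0.2609 0.19  ] [0.6088 0.2645 0.19  ] [0.5415 0.273  0.19  ] tiptop [[0.5354, 0.2726, 0.195], [0.5369, 0.2737, 0.2]]
```

Call:
arm_command(
  plan=[
    [[-4.5,0,2.5],[0,1,0],36],
    [[-4.5,25,2.5],[0,1,0],36],
    [[-4.5,45,2.5],[0,1,0],36],
    [[-4.5,58,2.5],[0,1,0],36],
    [[-4.5,58,2.5],[0,1,0],36],
    [[-4.5,58,2.5],[0,1,0],36],
  ],
)

```text
clock: 4.92
position: [0.6032, 0.263, 0.2056]
tcp_rot: [-1.566, 0.129, -0.131]
ft_force: [0.6, 0.4, 0.5]
gripper_width: 0.0363
```

```bash
python3 - <<'E'
from h import *
o=bot.get_obs(); print(o['clock'],o['position'],o['ft_force'],o['wrist_torque'])
s=bot.snapshot('wrist');a=s['image'][140:280,185:425]
cv2.imwrite('pics/w3z.png',cv2.cvtColor(cv2.resize(a,None,fx=3.33333,fy=3.33333,interpolation=2),4))
S=bot.snapshot('side');a=S['image'][110:200,235:345]; cv2.imwrite('pics/s3z.png',cv2.cvtColor(cv2.resize(a,None,fx=6,fy=6,interpolation=2),4))
E
```

```text
4.925 [0.60317197 0.26295481 0.20555265] [0.62628932 0.36813341 0.51990077] [-0.10309122  0.03969325 -0.01746009]
```

View pics/w3z.png

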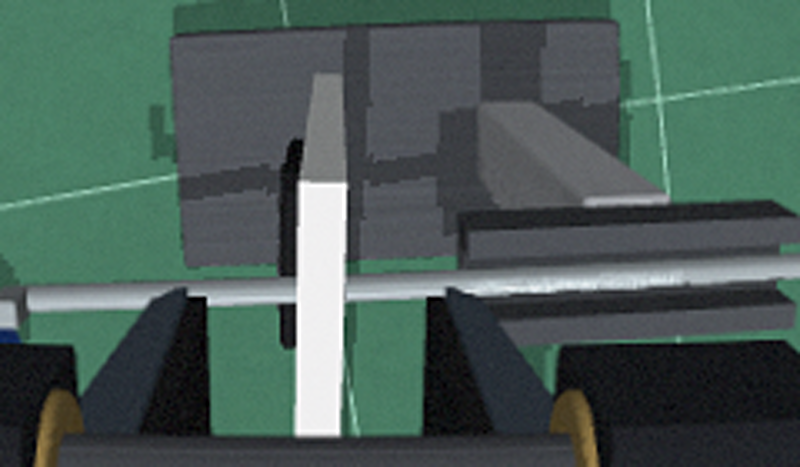

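View pics/s3z.png

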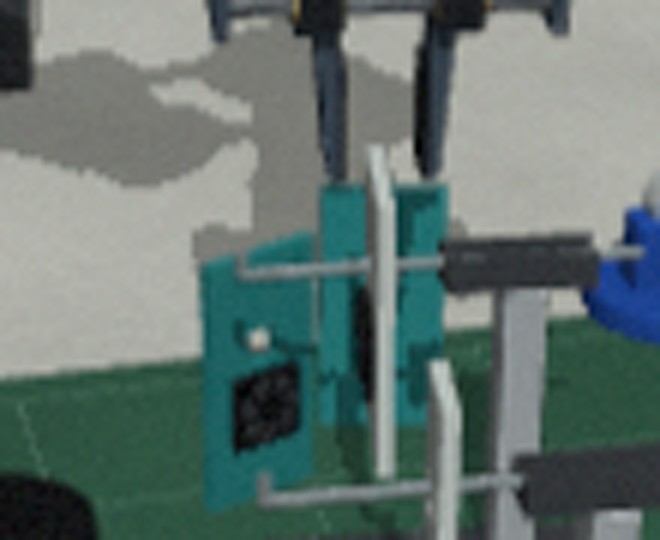

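```bash
python3 - <<'E'
from h import *
S=bot.snapshot('side');T=bot.snapshot('top');o=bot.get_obs();w=bot.snapshot('wrist')
f=lambda p:((p[0]-235)*6,(p[1]-110)*6)
R=Rot.from_rotvec(o['tcp_rot']).as_matrix()
print(o['position'],R.round(3))
for dx in (-.018,.018):
  X=o['position']+R[:,0]*dx; print(np.round(f(proj(S,X)),0),'wrist zoom',((wproj(w,o,X)-[185,140])/.3).round(0))
for z in (.238,.091): print('pack',np.round(f(proj(S,[.6032,.263,z])),0))
print('peg tip',[np.round(f(proj(S,[.538,.271,z])),0) for z in (.19,.198,.202)])
a=T['image'][100:250,150:330]; cv2.imwrite('pics/t3z.png',cv2.cvtColor(cv2.resize(a,None,fx=4,fy=4,interpolation=2),4))
E
```

```text
[0.60309415 0.26286921 0.20532778] [[ 0.986  0.001  0.165]
 [-0.165  0.     0.986]
 [ 0.001 -1.     0.   ]]
[339. 238.] wrist zoom [229. 321.]
[413. 235.] wrist zoom [406. 321.]
pack [377. 174.]
pack [371. 443.]
peg tip [array([241., 271.]), array([241., 256.]), array([241., 249.])]
```

View pics/t3z.png

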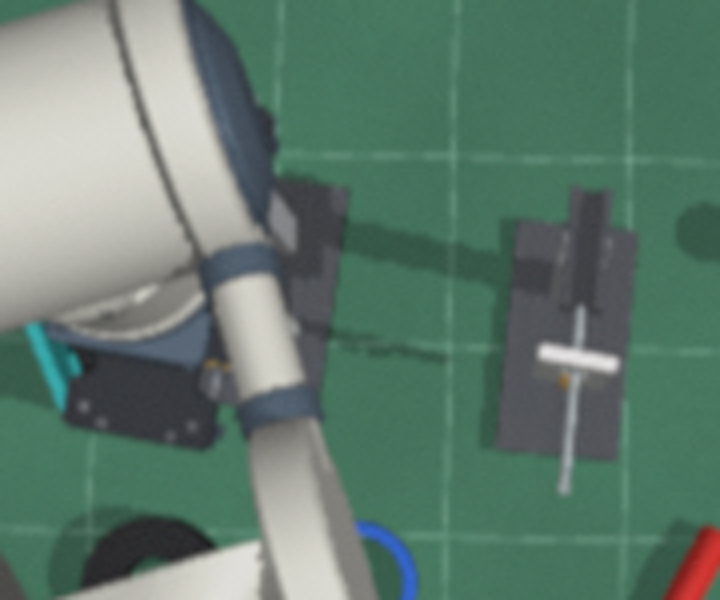

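```bash
python3 - <<'E'
from h import *
S=bot.snapshot('side')
a=S['image'][60:160,255:345]; cv2.imwrite('pics/s4z.png',cv2.cvtColor(cv2.resize(a,None,fx=6,fy=6,interpolation=2),4))
o=bot.get_obs();f=lambda p:((p[0]-255)*6,(p[1]-60)*6)
R=Rot.from_rotvec(o['tcp_rot']).as_matrix()
for b in (0,.019,.079): print(b,[np.round(f(proj(S,o['position']-R[:,1]*b+R[:,0]*d)),0) for d in(-.089,-.018,.018,.089)])
E
```

```text
0 [array([ 72., 542.]), array([219., 538.]), array([292., 536.]), array([437., 532.])]
0.019 [array([ 72., 506.]), array([219., 502.]), array([293., 500.]), array([439., 496.])]
0.079 [array([ 70., 388.]), array([221., 385.]), array([297., 383.]), array([446., 379.])]
```

View pics/s4z.png

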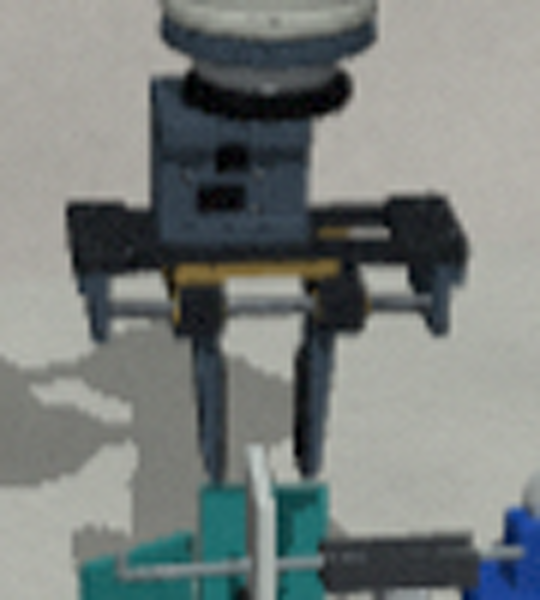

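Call:
arm_command(
  plan=[
    [[0,-14,0],[0,0,0],36],
    [[0,-25,0],[0,0,0],36],
    [[0,-25,0],[0,0,0],24],
    [[0,-25,0],[0,0,0],16],
    [[0,-25,0],[0,0,0],4],
    [[0,-25,0],[0,0,0],4],
    [[0,-25,0],[0,0,0],4],
  ],
)

```text
clock: 6.1
position: [0.6027, 0.2628, 0.2296]
tcp_rot: [-1.567, 0.13, -0.13]
ft_force: [-0.5, 0.4, 0.1]
gripper_width: 0.0044
```

```bash
python3 - <<'E'
from h import *
o=bot.get_obs(); print(o['clock'],o['position'],o['ft_force'],o['wrist_torque'],o['gripper_width'])
s=bot.snapshot('wrist');a=s['image'][140:280,185:425]
cv2.imwrite('pics/w5z.png',cv2.cvtColor(cv2.resize(a,None,fx=3.33333,fy=3.33333,interpolation=2),4))
S=bot.snapshot('side');a=S['image'][60:160,255:345]; cv2.imwrite('pics/s5z.png',cv2.cvtColor(cv2.resize(a,None,fx=6,fy=6,interpolation=2),4))
E
```

```text
6.1 [0.60273779 0.26276012 0.22955185] [-0.46542725  0.41392487  0.10452186] [-0.05070972  0.03785725  0.08258303] 0.004444310207785945
```

View pics/w5z.png

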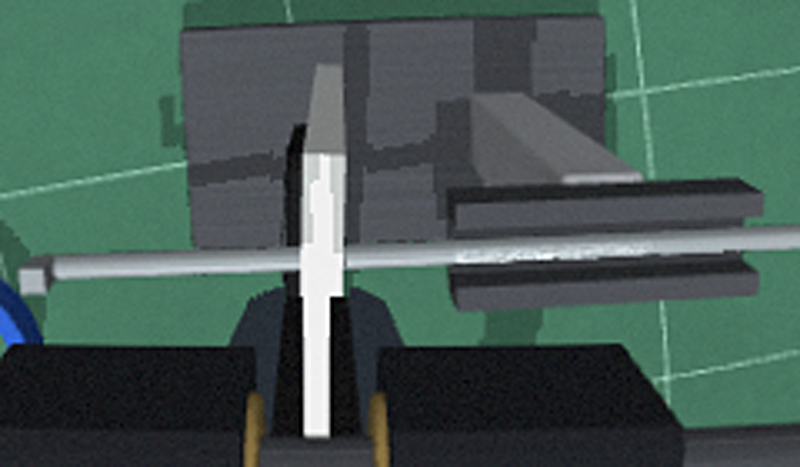

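View pics/s5z.png

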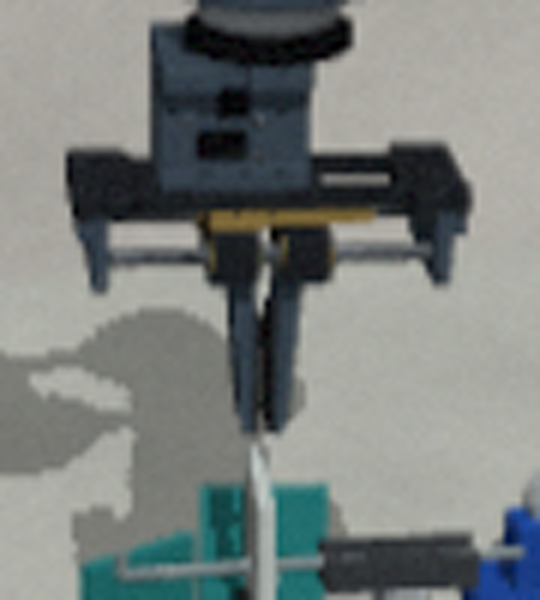

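Call:
arm_command(
  plan=[
    [[0,0,0],[0,0,0],30],
    [[0,0,0],[0,0,0],36],
    [[0,0,0],[0,0,0],36],
    [[0,22,0],[0,0,0],36],
    [[0,44,0],[0,0,0],36],
    [[0,44,0],[0,0,0],36],
  ],
)

```text
clock: 6.95
position: [0.6018, 0.2625, 0.1843]
tcp_rot: [-1.568, 0.132, -0.128]
ft_force: [0.2, 0.2, -0.1]
gripper_width: 0.0361
```

```bash
cat > look.py <<'E'
import sys
from h import *
n=sys.argv[1]; which=sys.argv[2:] or ['wrist','side']
o=bot.get_obs(); print(round(o['clock'],2),o['position'].round(4),o['ft_force'].round(2),o['wrist_torque'].round(3),round(o['gripper_width'],4))
A=[]
for c in which:
    s=bot.snapshot(c)['image']
    a=s[140:280,185:425] if c=='wrist' else s[80:200,250:350]
    if c=='wrist': a=cv2.resize(a,(600,350),interpolation=2)
    else: a=cv2.resize(a,(500,600),interpolation=2)
    cv2.imwrite(f'pics/{n}_{c}.png',cv2.cvtColor(a,4))
E
python3 look.py a6
```

```text
6.95 [0.6018 0.2625 0.1843] [ 0.2   0.2  -0.09] [-0.058  0.036  0.008] 0.0361
```

View pics/a6_wrist.png

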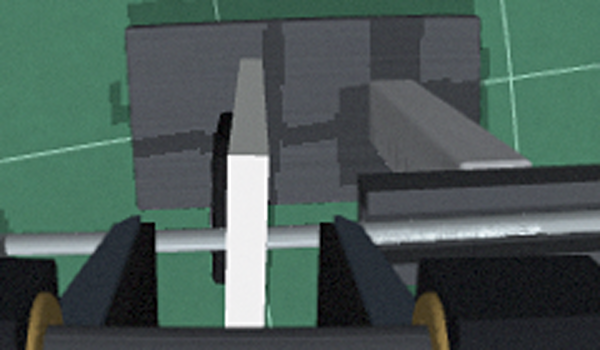

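View pics/a6_side.png

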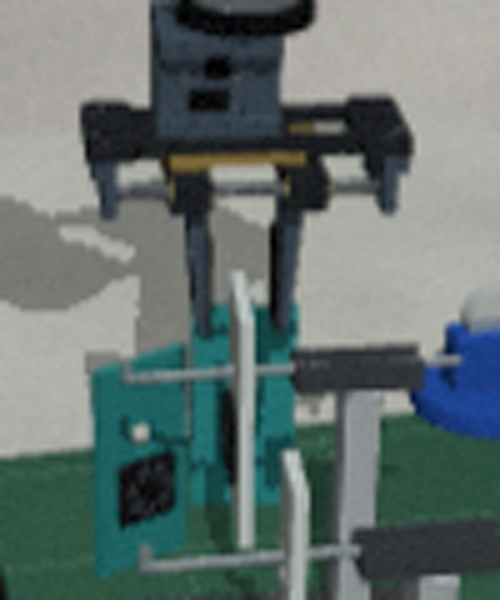

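Call:
arm_command(
  plan=[
    [[0,8,0],[0,0,0],36],
    [[0,8,0],[0,0,0],24],
    [[0,8,0],[0,0,0],16],
    [[0,8,0],[0,0,0],12],
    [[0,8,0],[0,0,0],9],
    [[0,8,0],[0,0,0],6],
    [[0,8,0],[0,0,0],3],
    [[0,8,0],[0,0,0],0],
    [[0,8,0],[0,0,0],0],
  ],
)

```text
clock: 8.18
position: [0.6028, 0.2628, 0.1777]
tcp_rot: [-1.567, 0.13, -0.13]
ft_force: [-0.2, 0.2, -0.1]
gripper_width: 0.0076
```

```bash
python3 look.py a7
```

```text
8.18 [0.6028 0.2628 0.1777] [-0.22  0.2  -0.06] [-0.036 -0.027 -0.022] 0.0076
```

View pics/a7_wrist.png

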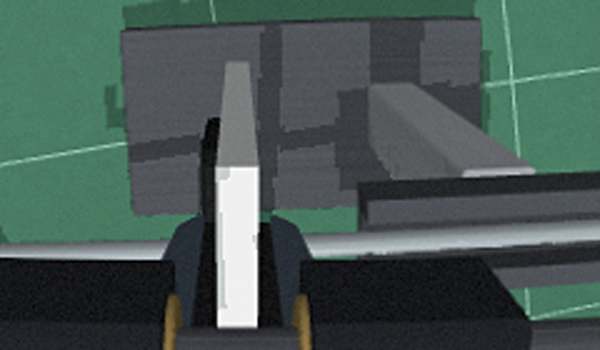

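View pics/a7_side.png

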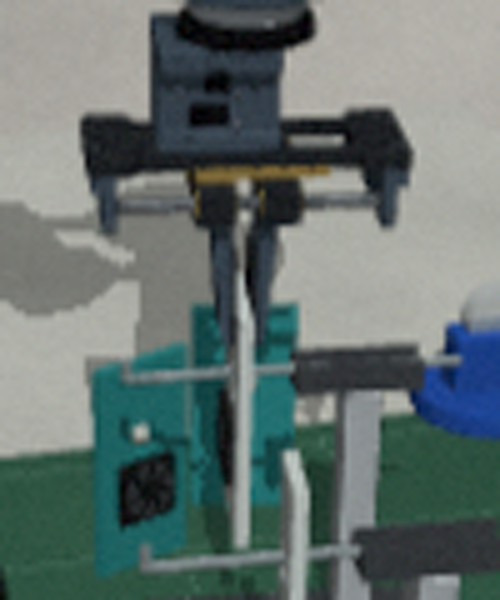

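Call:
arm_command(
  plan=[
    [[0,-2,0],[0,0,0],0],
    [[0,-4,0],[0,0,0],0],
    [[0,-6,0],[0,0,0],0],
    [[0,-8,0],[0,0,0],0],
    [[0,-8,0],[0,0,0],0],
  ],
)

```text
clock: 8.9
position: [0.6029, 0.2628, 0.1859]
tcp_rot: [-1.567, 0.13, -0.13]
ft_force: [0.8, -0.1, -1.0]
gripper_width: 0.0079
```

```bash
cat > f.py <<'E'
from h import *
F=[]
for i in range(4): bot.snapshot('top'); F.append(bot.get_obs()['ft_force'])
o=bot.get_obs(); F=np.array(F); print(round(o['clock'],2),o['position'].round(4),F.mean(0).round(2),F.std(0).round(2),o['wrist_torque'].round(3),round(o['gripper_width'],4))
E
python3 f.py
```

```text
9.1 [0.6028 0.2628 0.1856] [ 0.08 -0.01 -1.11] [0.5  0.21 0.66] [-0.059  0.076  0.015] 0.0077
```

Call:
arm_command(
  plan=[
    [[0,-1,0],[0,0,0],0],
    [[0,-2,0],[0,0,0],0],
    [[0,-2,0],[0,0,0],0],
  ],
)

```text
clock: 9.48
position: [0.6028, 0.2628, 0.1878]
tcp_rot: [-1.567, 0.13, -0.13]
ft_force: [0.5, 0.0, -1.1]
gripper_width: 0.0075
```

```bash
python3 f.py
```

```text
9.68 [0.6028 0.2627 0.1876] [-0.03  0.27 -1.26] [0.13 0.57 0.11] [-0.045  0.065  0.006] 0.0075
```

Call:
arm_command(
  plan=[
    [[0,-1,0],[0,0,0],0],
    [[0,-1,0],[0,0,0],0],
  ],
)

```text
clock: 9.93
position: [0.6028, 0.2628, 0.1888]
tcp_rot: [-1.567, 0.13, -0.13]
ft_force: [-0.1, 1.4, -0.7]
gripper_width: 0.0082
```

```bash
python3 f.py; python3 look.py a8 side
```

```text
10.12 [0.6028 0.2628 0.1887] [-0.01  0.23 -1.36] [0.57 0.37 0.26] [-0.099  0.074 -0.07 ] 0.0078
10.12 [0.6028 0.2628 0.1887] [-0.08 -0.11 -1.39] [-0.099  0.074 -0.07 ] 0.0078
```

View pics/a8_side.png

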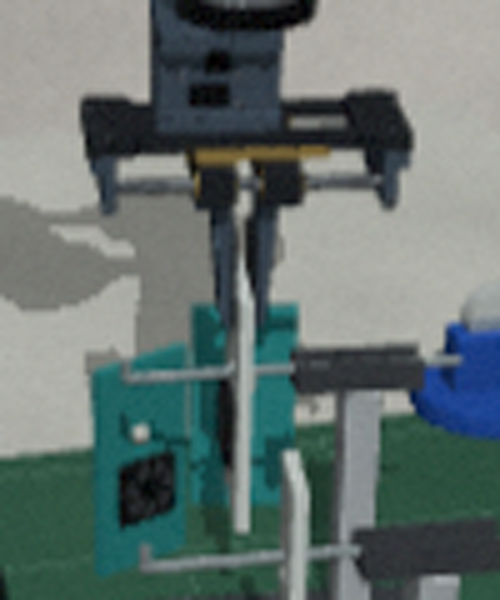

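Call:
arm_command(
  plan=[
    [[0,-0.7,0],[0,0,0],0],
    [[0,-0.7,0],[0,0,0],0],
  ],
)

```text
clock: 10.42
position: [0.6028, 0.2628, 0.1895]
tcp_rot: [-1.567, 0.13, -0.13]
ft_force: [-0.2, -0.1, -1.5]
gripper_width: 0.0072
```

```bash
python3 f.py
```

```text
10.62 [0.6028 0.2627 0.1894] [-0.32  0.14 -0.69] [0.32 0.13 0.21] [-0.082  0.088  0.021] 0.0078
```

Call:
arm_command(
  plan=[
    [[0,-0.5,0],[0,0,0],0],
    [[0,-0.5,0],[0,0,0],0],
  ],
)

```text
clock: 10.88
position: [0.6028, 0.2628, 0.1899]
tcp_rot: [-1.567, 0.13, -0.13]
ft_force: [1.0, 0.2, -1.8]
gripper_width: 0.0078
```

```bash
python3 f.py
```

```text
11.07 [0.6028 0.2628 0.1899] [ 0.2   0.21 -1.47] [0.21 0.44 0.3 ] [-0.086  0.032  0.046] 0.0079
```

Call:
arm_command(
  plan=[
    [[0,-0.5,0],[0,0,0],0],
    [[0,-0.5,0],[0,0,0],0],
  ],
)

```text
clock: 11.32
position: [0.6028, 0.2628, 0.1904]
tcp_rot: [-1.567, 0.13, -0.13]
ft_force: [0.7, -0.2, -0.8]
gripper_width: 0.0079
```

```bash
python3 f.py
```

```text
11.53 [0.6027 0.2628 0.1904] [-0.38 -0.2  -1.02] [0.43 0.44 0.4 ] [-0.039  0.141  0.034] 0.0081
```

Call:
arm_command(
  plan=[
    [[0,-0.5,0],[0,0,0],0],
    [[0,-0.5,0],[0,0,0],0],
  ],
)

```text
clock: 11.78
position: [0.6027, 0.2627, 0.1908]
tcp_rot: [-1.567, 0.13, -0.13]
ft_force: [0.4, -0.4, -3.3]
gripper_width: 0.0077
```

```bash
python3 f.py
```

```text
11.97 [0.6028 0.2627 0.1908] [ 0.13 -0.14 -3.83] [0.43 0.2  0.18] [-0.051 -0.021  0.027] 0.008
```

Call:
arm_command(
  plan=[
    [[0,3,0],[0,0,0],0],
    [[-8,4,-0.3],[0,0,0],0],
    [[-16,4,-0.6],[0,0,0],0],
    [[-25,4,-1],[0,0,0],0],
    [[-35,4,-1.3],[0,0,0],0],
    [[-35,4,-1.3],[0,0,0],0],
  ],
)

```text
clock: 12.72
position: [0.5673, 0.2675, 0.1872]
tcp_rot: [-1.567, 0.13, -0.13]
ft_force: [-0.3, 0.1, -1.0]
gripper_width: 0.0079
```

```bash
python3 f.py; python3 look.py a9
```

```text
12.93 [0.5683 0.2672 0.1869] [-0.54 -0.06 -0.68] [0.18 0.28 0.42] [-0.109  0.003 -0.036] 0.0078
12.93 [0.5683 0.2672 0.1869] [-0.25  0.22 -1.3 ] [-0.109  0.003 -0.036] 0.0078
```

View pics/a9_wrist.png

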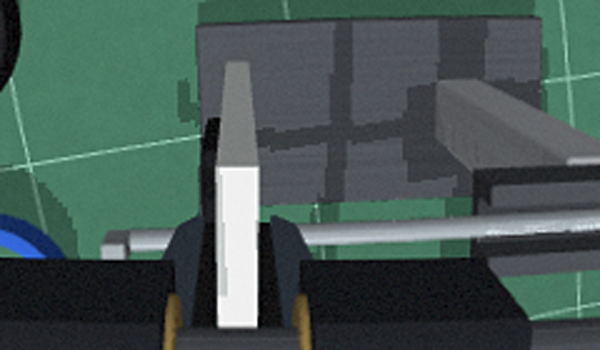

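View pics/a9_side.png

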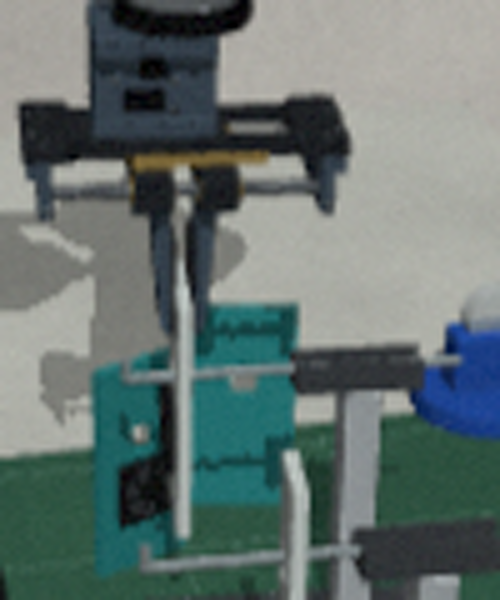

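Call:
arm_command(
  plan=[
    [[0,-1,0],[0,0,0],0],
    [[0,-1,0],[0,0,0],0],
  ],
)

```text
clock: 13.28
position: [0.5682, 0.2672, 0.1879]
tcp_rot: [-1.567, 0.13, -0.13]
ft_force: [0.6, 0.4, -1.0]
gripper_width: 0.0075
```

```bash
python3 f.py
```

```text
13.47 [0.5681 0.2672 0.1879] [ 0.04  0.13 -1.4 ] [0.4  0.44 0.45] [-0.081  0.069  0.056] 0.0079
```

Call:
arm_command(
  plan=[
    [[0,-0.7,0],[0,0,0],0],
    [[0,-0.7,0],[0,0,0],0],
  ],
)

```text
clock: 13.72
position: [0.5681, 0.2673, 0.1887]
tcp_rot: [-1.567, 0.13, -0.13]
ft_force: [-0.6, -0.1, 0.0]
gripper_width: 0.0079
```

```bash
python3 f.py
```

```text
13.93 [0.568  0.2673 0.1886] [-0.07 -0.16 -1.23] [0.57 0.3  0.12] [-0.038  0.057 -0.04 ] 0.008
```

Call:
arm_command(
  plan=[
    [[0,-0.6,0],[0,0,0],0],
    [[0,-0.6,0],[0,0,0],0],
  ],
)

```text
clock: 14.18
position: [0.5681, 0.2673, 0.1893]
tcp_rot: [-1.567, 0.13, -0.13]
ft_force: [-0.4, 0.1, -0.5]
gripper_width: 0.0079
```

```bash
python3 f.py
```

```text
14.38 [0.568  0.2673 0.1892] [-0.37 -0.22 -0.94] [0.85 0.07 0.31] [-0.096  0.066  0.002] 0.0079
```

Call:
arm_command(
  plan=[
    [[0,-0.6,0],[0,0,0],0],
    [[0,-0.6,0],[0,0,0],0],
  ],
)

```text
clock: 14.62
position: [0.568, 0.2673, 0.1898]
tcp_rot: [-1.567, 0.13, -0.13]
ft_force: [0.5, 0.1, -1.9]
gripper_width: 0.008
```

```bash
python3 f.py
```

```text
14.82 [0.568  0.2673 0.1898] [ 0.06 -0.35 -1.82] [0.77 0.35 0.2 ] [-0.107  0.092 -0.043] 0.008
```

Call:
arm_command(
  plan=[
    [[0,-0.4,0],[0,0,0],0],
    [[0,-0.4,0],[0,0,0],0],
  ],
)

```text
clock: 15.08
position: [0.568, 0.2672, 0.1901]
tcp_rot: [-1.567, 0.13, -0.13]
ft_force: [0.6, -0.7, -2.3]
gripper_width: 0.0078
```

```bash
python3 f.py
```

```text
15.28 [0.568  0.2672 0.1901] [-0.02  0.19 -2.81] [0.53 0.41 0.24] [-0.059  0.087 -0.063] 0.0075
```

Call:
arm_command(
  plan=[
    [[0,2.4,0],[0,0,0],0],
    [[0,2.4,0],[0,0,0],0],
    [[-6,2.4,0],[0,0,0],0],
    [[-12,2.4,0],[0,0,0],0],
    [[-18,2.4,0],[0,0,0],0],
    [[-22,2.4,0],[0,0,0],0],
    [[-22,2.4,0],[0,0,0],0],
  ],
)

```text
clock: 16.15
position: [0.5461, 0.271, 0.1879]
tcp_rot: [-1.567, 0.13, -0.13]
ft_force: [-0.7, -0.5, -1.4]
gripper_width: 0.0075
```

```bash
python3 f.py; python3 look.py b1
```

```text
16.35 [0.5465 0.2708 0.1878] [ 0.21 -0.16 -0.68] [0.56 0.3  0.38] [-0.078  0.028  0.05 ] 0.008
16.35 [0.5465 0.2708 0.1878] [-0.59 -0.39 -0.23] [-0.078  0.028  0.05 ] 0.008
```

View pics/b1_wrist.png

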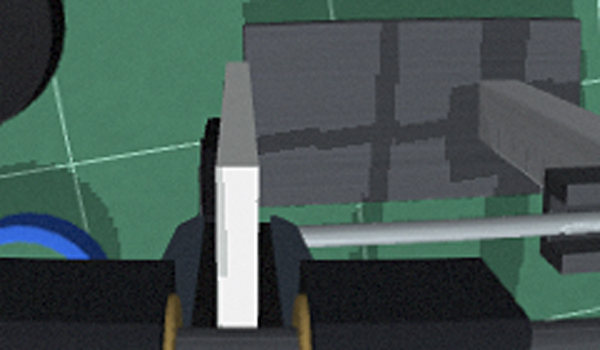

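View pics/b1_side.png

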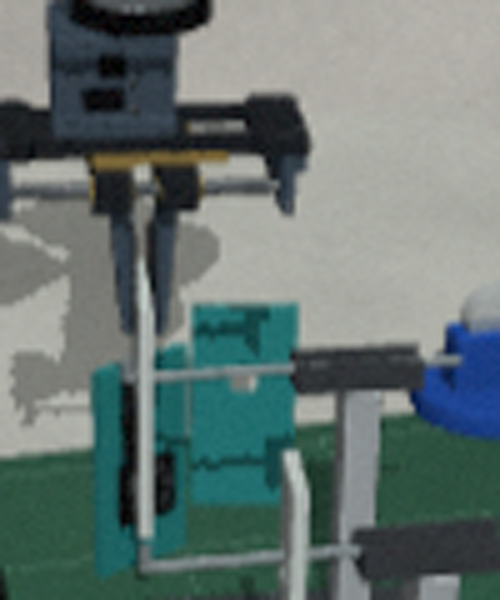

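Call:
arm_command(
  plan=[
    [[-3,0,0],[0,0,0],0],
    [[-6,0,0],[0,0,0],0],
    [[-6,0,0],[0,0,0],0],
  ],
)

```text
clock: 16.82
position: [0.5401, 0.2719, 0.1878]
tcp_rot: [-1.567, 0.13, -0.13]
ft_force: [1.1, -0.7, -0.2]
gripper_width: 0.008
```

```bash
python3 f.py
```

```text
17.02 [0.5405 0.2719 0.1878] [ 0.09 -0.45 -1.2 ] [0.29 0.26 0.19] [-0.076  0.04   0.006] 0.0077
```

Call:
arm_command(
  plan=[
    [[-3,0,0],[0,0,0],0],
    [[-6,0,0],[0,0,0],0],
    [[-6,0,0],[0,0,0],0],
  ],
)

```text
clock: 17.4
position: [0.5342, 0.2729, 0.1879]
tcp_rot: [-1.567, 0.13, -0.13]
ft_force: [-0.1, 0.5, -0.9]
gripper_width: 0.0078
```

```bash
python3 f.py
```

```text
17.6 [0.5346 0.2729 0.1878] [ 0.03 -0.46 -0.93] [0.46 0.53 0.4 ] [-0.082  0.069 -0.013] 0.0081
```

Call:
arm_command(
  plan=[
    [[-3,0,0],[0,0,0],0],
    [[-6,0,0],[0,0,0],0],
    [[-6,0,0],[0,0,0],0],
  ],
)

```text
clock: 17.98
position: [0.5283, 0.2739, 0.1878]
tcp_rot: [-1.567, 0.13, -0.13]
ft_force: [-0.2, -0.6, -1.4]
gripper_width: 0.0078
```

```bash
python3 f.py; python3 look.py b2
```

```text
18.18 [0.5287 0.2739 0.1879] [ 0.05  0.17 -1.18] [0.51 0.21 0.43] [-0.116  0.063 -0.039] 0.008
18.18 [0.5287 0.2739 0.1879] [ 0.24  0.25 -1.28] [-0.116  0.063 -0.039] 0.008
```

View pics/b2_wrist.png

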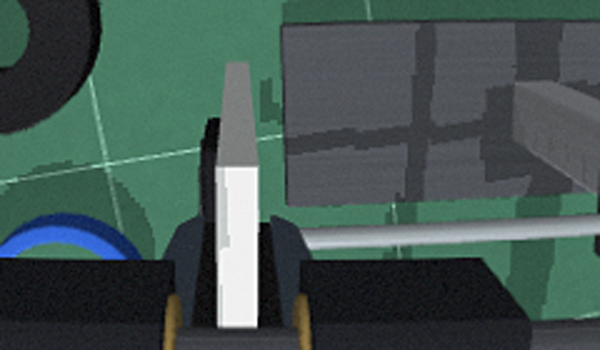

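View pics/b2_side.png

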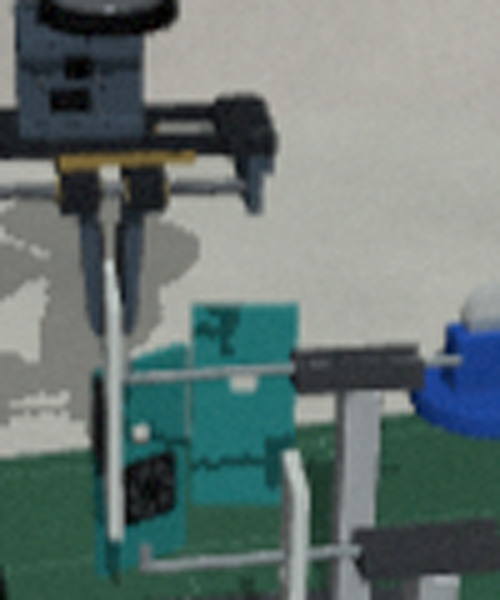

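Call:
arm_command(
  plan=[
    [[-4,0,0],[0,0,0],0],
    [[-8,0,0],[0,0,0],0],
    [[-12,0,0],[0,0,0],0],
    [[-12,0,0],[0,0,0],0],
  ],
)

```text
clock: 18.77
position: [0.5164, 0.2759, 0.1879]
tcp_rot: [-1.567, 0.13, -0.13]
ft_force: [0.0, -0.1, -0.1]
gripper_width: 0.008
```

```bash
python3 f.py; python3 look.py b3
```

```text
18.98 [0.5169 0.2758 0.1878] [-0.08 -0.13 -1.14] [0.69 0.87 0.27] [-0.114  0.108 -0.002] 0.0075
18.98 [0.5169 0.2758 0.1878] [ 0.07 -1.4  -1.27] [-0.114  0.108 -0.002] 0.0075
```

View pics/b3_wrist.png

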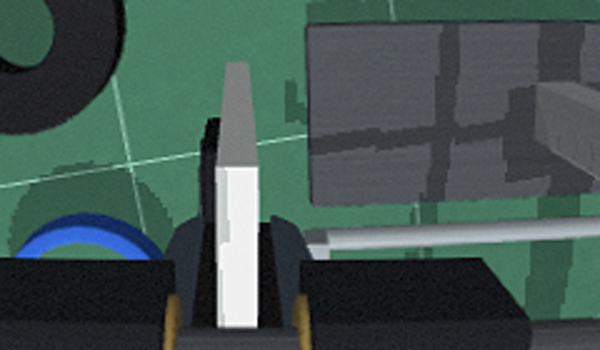

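View pics/b3_side.png

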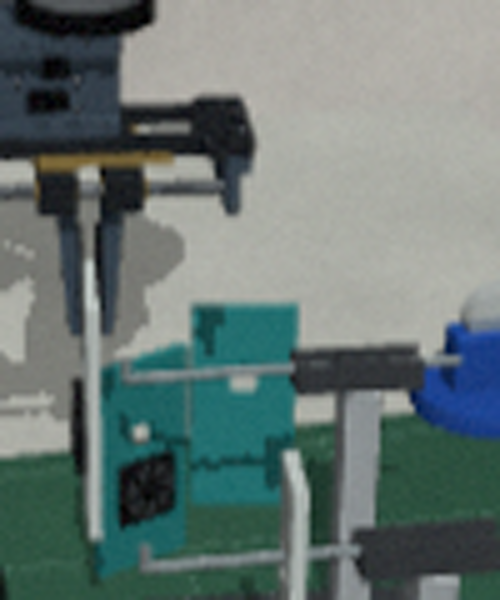

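```bash
python3 - <<'E'
from h import *
T=bot.snapshot('top');w=bot.snapshot('wrist');o=bot.get_obs()
z=lambda p:(350+p[0]/7,175+p[1]/7)
C=np.array([onz(T,z(p),.036) for p in [(103,152),(338,112),(395,425),(163,467)]])
print(C.round(4),C.mean(0)); d=[C[0]-C[3],C[1]-C[2],C[0]-C[1],C[3]-C[2]]
for v in d: print(np.linalg.norm(v),np.degrees(np.arctan2(v[1],v[0])))
# pack corner in tool frame
M=w['mount']
for p in [(218,167),(258,167),(218,325),(257,325)]:
    px=(185+p[0]/2.5,140+p[1]/2.5); K=w['intrinsics']
    c,dd=wray(w,dict(position=np.zeros(3),tcp_rot=np.zeros(3)),px); print(p,(c+dd*(-.0603-c[1])/dd[1]).round(4))
E
```

```text
[[ 0.5732 -0.1652  0.036 ]
 [ 0.5914 -0.2614  0.036 ]
 [ 0.4641 -0.2853  0.036 ]
 [ 0.4454 -0.1908  0.036 ]] [ 0.51853364 -0.22567383  0.036     ]
0.13032396681435274 11.289582101859496
0.1295134908143557 10.627826100060068
0.09785460023238005 100.70079905022313
0.09635378952917595 101.17871642907697
(218, 167) [-0.0039 -0.0603  0.0354]
(258, 167) [ 0.0035 -0.0603  0.0354]
(218, 325) [-0.0042 -0.0603  0.003 ]
(257, 325) [ 0.0036 -0.0603  0.003 ]
```

Call:
arm_command(
  plan=[
    [[-15,0,0],[0,0,0],0],
    [[-35,0,0],[0,0,0],0],
    [[-40,-40,0],[0,0,0],0],
    [[-40,-90,0],[0,0,0],0],
    [[-40,-140,0],[0,0,0],0],
    [[-40,-180,0],[0,0,0],0],
    [[-40,-180,0],[0,0,0],0],
  ],
)

```text
clock: 20.05
position: [0.4772, 0.2832, 0.3709]
tcp_rot: [-1.564, 0.126, -0.133]
ft_force: [0.4, -1.1, -1.3]
gripper_width: 0.0081
```

Call:
arm_command(
  plan=[
    [[15,0,-55],[0,-2,0],0],
    [[30,0,-112],[0,-4,0],0],
    [[45,0,-168],[0,-6,0],0],
    [[60,0,-225],[0,-9,0],0],
    [[75,0,-281],[0,-11,0],0],
    [[90,0,-337],[0,-13,0],0],
    [[105,0,-393],[0,-15,0],0],
    [[120,0,-450],[0,-17,0],0],
    [[135,0,-506],[0,-19,0],0],
    [[150,0,-562],[0,-20.5,0],0],
  ],
)

```text
clock: 21.3
position: [0.5319, -0.2974, 0.3666]
tcp_rot: [-1.564, -0.151, 0.153]
ft_force: [1.9, 0.1, -0.5]
gripper_width: 0.0076
```

Call:
arm_command(
  plan=[
    [[0,20,0],[0,0,0],0],
    [[0,60,0],[0,0,0],0],
    [[0,100,0],[0,0,0],0],
    [[0,110,0],[0,0,0],0],
    [[0,110,0],[0,0,0],0],
  ],
)

```text
clock: 21.92
position: [0.5324, -0.2961, 0.2579]
tcp_rot: [-1.565, -0.151, 0.152]
ft_force: [0.1, -0.8, -0.4]
gripper_width: 0.0077
```

```bash
python3 - <<'E'
from h import *
o=bot.get_obs(); print(o['clock'],o['position'],o['tcp_rot'].tolist(),Rot.from_rotvec(o['tcp_rot']).as_matrix().round(3).tolist())
s=bot.snapshot('wrist');save(s,'r1.png'); 
for t in ('rack_slot','rack'):
  for d in bot.tip_of(s,t)[:2]: print(t,d)
E
```

```text
21.925 [ 0.53244064 -0.2960735   0.25788904] [-1.5649813446868608, -0.1506885093629184, 0.15163496221457107] [[0.982, -0.001, -0.191], [0.191, 0.0, 0.982], [-0.001, -1.0, 0.001]]
rack_slot {'pixel': [128.0, 278.6], 'score': 0.59}
rack {'pixel': [127.3, 276.6], 'score': 0.83}
rack {'pixel': [230.8, 282.8], 'score': 0.64}
```

View pics/r1.png

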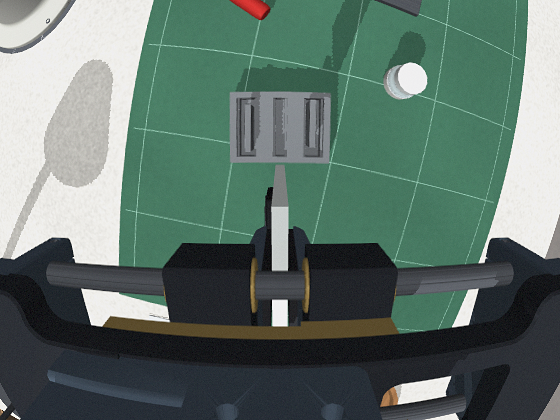

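```bash
python3 - <<'E'
import cv2
a=cv2.imread('pics/r1.png')[85:170,222:338]
cv2.imwrite('pics/r1z.png',cv2.resize(a,None,fx=6,fy=6,interpolation=2))
E
```

```text
(no output)
```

View pics/r1z.png

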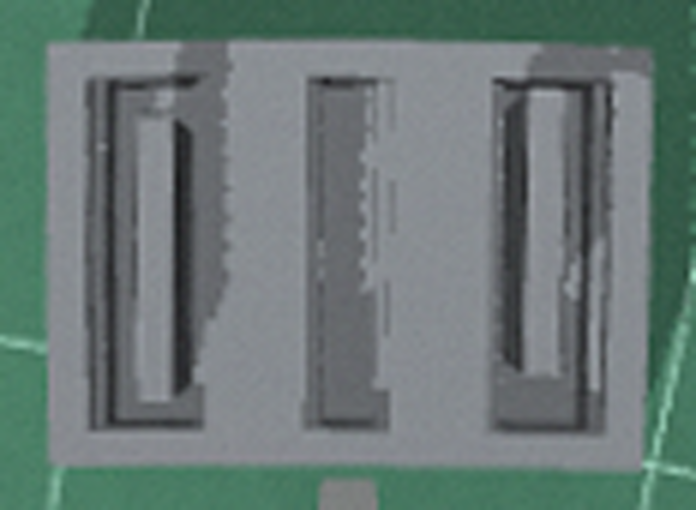

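```bash
python3 - <<'E'
from h import *
w=bot.snapshot('wrist');o=bot.get_obs()
z=lambda p:(222+p[0]/6,85+p[1]/6)
R=Rot.from_rotvec(o['tcp_rot']).as_matrix()
def oz(p,h):
    c,d=wray(w,o,z(p)); return c+d*(h-c[2])/d[2]
L=lambda X:(R.T@(X-o['position'])*1000).round(1)
Q=np.array([oz(p,.036) for p in [(48,43),(652,45),(645,468),(50,466)]])
print('rack corners tool',[L(q).tolist() for q in Q],'centre',Q.mean(0).round(4),L(Q.mean(0)))
for a,b in((0,1),(3,2),(3,0),(2,1)): v=Q[b]-Q[a]; print(np.linalg.norm(v).round(4),np.degrees(np.arctan2(v[1],v[0])).round(2))
for h in (.036,): print('slot',[L(oz(p,h)).tolist() for p in [(307,77),(395,77),(395,430),(305,430)]])
print('floor',[L(oz(p,.008)).tolist() for p in [(322,250),(380,250)]])
# all side slots
print('swatch tops',[L(oz(p,h)).tolist() for p,h in [((138,260),.058),((178,260),.058),((526,230),.066),((560,230),.066)]])
print('pack foot expected z', o['position'][2]-.0867)
# pack bottom-near edge seen at ~ (318..378,482) zoom
print([L(oz(p,o['position'][2]-.0867)).tolist() for p in [(318,482),(378,482)]])
E
```

```text
rack corners tool [[-64.9, 223.0, 120.6], [67.4, 223.2, 120.3], [67.1, 223.3, 25.7], [-65.6, 223.1, 26.1]] centre [ 0.5207 -0.2252  0.036 ] [  1.  223.1  73.2]
0.1323 10.89
0.1327 10.83
0.0945 100.56
0.0946 100.85
slot [[-8.1, 223.1, 111.8], [11.0, 223.1, 111.9], [11.2, 223.2, 33.7], [-8.7, 223.2, 33.7]]
floor [[-5.2, 251.1, 73.6], [8.3, 251.2, 73.6]]
swatch tops [[-43.0, 201.1, 71.7], [-34.6, 201.1, 71.6], [37.0, 193.2, 77.8], [43.9, 193.2, 78.0]]
pack foot expected z 0.1725639934442646
[[-4.0, 86.6, 37.9], [5.0, 86.6, 37.9]]
```

Call:
arm_command(
  plan=[
    [[0.8,0,36],[0,0,0],0],
    [[0.8,0,71.3],[0,0,0],0],
    [[0.8,40,71.3],[0,0,0],0],
    [[0.8,80,71.3],[0,0,0],0],
    [[0.8,110,71.3],[0,0,0],0],
    [[0.8,121,71.3],[0,0,0],0],
    [[0.8,121,71.3],[0,0,0],0],
  ],
)

```text
clock: 23.0
position: [0.5201, -0.2267, 0.1373]
tcp_rot: [-1.566, -0.151, 0.151]
ft_force: [0.5, 0.6, -1.6]
gripper_width: 0.0076
```

```bash
python3 f.py; python3 - <<'E'
from h import *
o=bot.get_obs()
s=bot.snapshot('wrist');a=s['image'][120:270,190:370]
cv2.imwrite('pics/r2w.png',cv2.cvtColor(cv2.resize(a,(720,600),interpolation=2),4))
s=bot.snapshot('side');a=s['image'][220:360,250:390]
cv2.imwrite('pics/r2s.png',cv2.cvtColor(cv2.resize(a,(600,600),interpolation=2),4))
E
```

```text
23.2 [ 0.5205 -0.2269  0.1381] [ 0.43  0.31 -1.22] [0.29 0.13 0.53] [-0.063  0.055 -0.011] 0.0077
```

View pics/r2w.png

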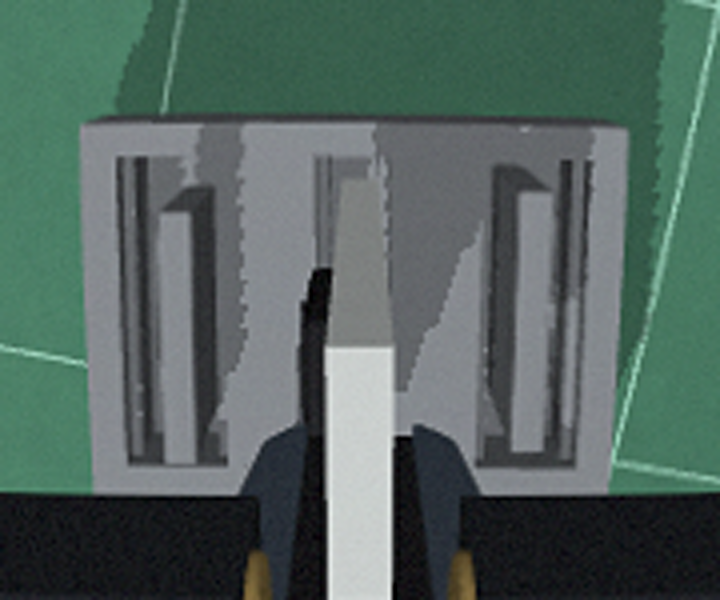

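View pics/r2s.png

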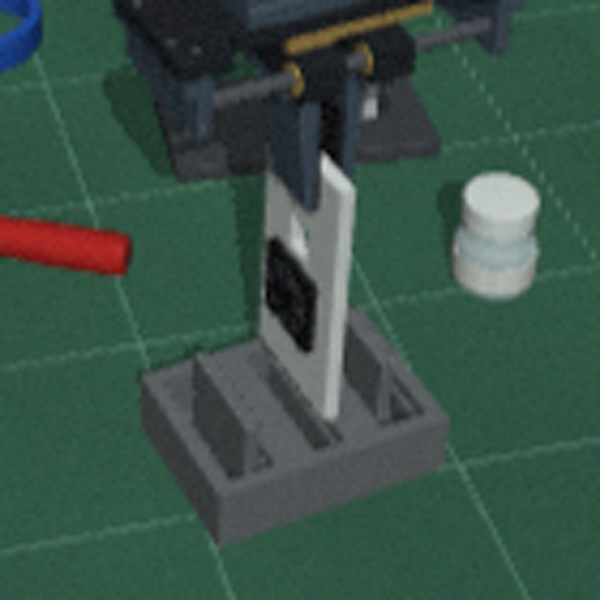

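```bash
python3 - <<'E'
from h import *
w=bot.snapshot('wrist');o=bot.get_obs()
z=lambda p:(190+p[0]/4,120+p[1]/4)
R=Rot.from_rotvec(o['tcp_rot']).as_matrix()
def oz(p,h):
    c,d=wray(w,o,z(p)); return c+d*(h-c[2])/d[2]
L=lambda X:(R.T@(X-o['position'])*1000).round(1)
print('rack',[L(oz(p,.036)).tolist() for p in [(82,124),(627,128),(610,493),(93,493)]])
print('mouth',[L(oz(p,.036)).tolist() for p in [(315,157),(388,157),(117,157),(590,160),(228,467),(478,467)]])
zf=o['position'][2]-.0867
print('zf',zf,'foot',[L(oz(p,zf)).tolist() for p in [(342,180),(377,180)]])
print('top',[L(oz(p,zf+.147)).tolist() for p in [(327,347),(393,347)]])
E
```

```text
rack [[-66.3, 101.4, 50.8], [64.7, 101.5, 49.8], [64.7, 101.6, -43.1], [-68.0, 101.5, -43.1]]
mouth [[-10.2, 101.4, 42.0], [7.2, 101.5, 42.0], [-57.9, 101.4, 42.6], [55.8, 101.5, 41.8], [-32.7, 101.5, -35.7], [30.3, 101.5, -35.7]]
zf 0.0507826611684406 foot [[-3.6, 86.7, 38.2], [4.4, 86.7, 38.2]]
top [[-3.7, -60.3, 35.5], [4.0, -60.3, 35.5]]
```

Call:
arm_command(
  plan=[
    [[-1.4,0,0],[0,0,0],0],
    [[-1.4,8,0],[0,0,0],0],
    [[-1.4,16,0],[0,0,0],0],
    [[-1.4,24,0],[0,0,0],0],
    [[-1.4,24,0],[0,0,0],0],
  ],
)

```text
clock: 23.98
position: [0.518, -0.2265, 0.1119]
tcp_rot: [-1.565, -0.15, 0.152]
ft_force: [0.2, 0.9, -1.3]
gripper_width: 0.0079
```

```bash
python3 f.py; python3 - <<'E'
from h import *
s=bot.snapshot('wrist');a=s['image'][120:270,190:370]
cv2.imwrite('pics/r3w.png',cv2.cvtColor(cv2.resize(a,(720,600),interpolation=2),4))
s=bot.snapshot('side');a=s['image'][220:360,250:390]
cv2.imwrite('pics/r3s.png',cv2.cvtColor(cv2.resize(a,(600,600),interpolation=2),4))
E
```

```text
24.18 [ 0.5186 -0.2268  0.113 ] [ 0.37 -0.1  -0.53] [0.53 0.34 0.19] [-0.026  0.067  0.045] 0.0079
```

View pics/r3w.png

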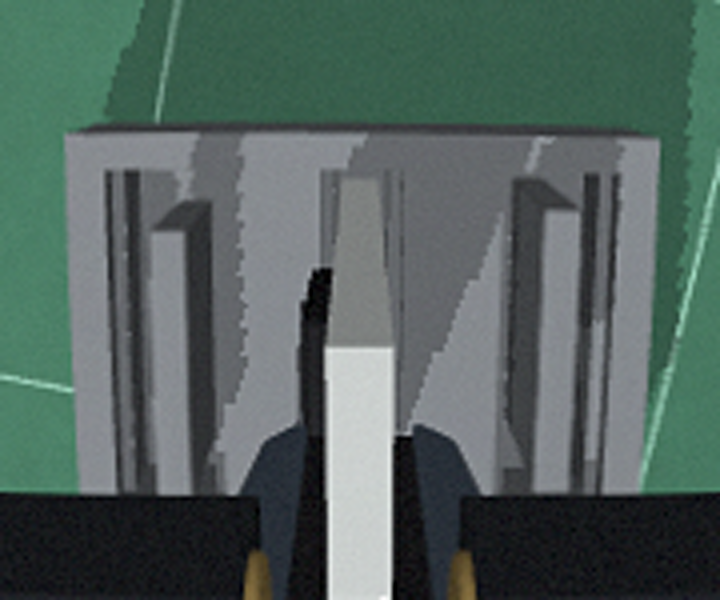

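View pics/r3s.png

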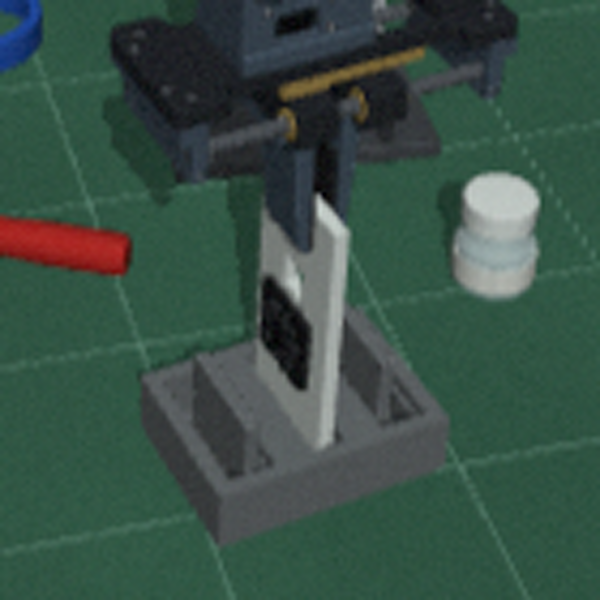

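Call:
arm_command(
  plan=[
    [[0,5,0],[0,0,0],0],
    [[0,10,0],[0,0,0],0],
    [[0,15,0],[0,0,0],0],
    [[0,15,0],[0,0,0],0],
  ],
)

```text
clock: 24.78
position: [0.5181, -0.2266, 0.0973]
tcp_rot: [-1.565, -0.15, 0.152]
ft_force: [0.0, -0.3, -0.9]
gripper_width: 0.0076
```

```bash
python3 f.py
```

```text
24.98 [ 0.5185 -0.2268  0.098 ] [ 0.09 -0.   -1.25] [0.27 0.52 0.73] [-0.117  0.011  0.042] 0.0079
```

Call:
arm_command(
  plan=[
    [[0,1,0],[0,0,0],0],
    [[0,2,0],[0,0,0],0],
    [[0,2,0],[0,0,0],0],
  ],
)

```text
clock: 25.35
position: [0.5185, -0.2268, 0.0959]
tcp_rot: [-1.566, -0.151, 0.151]
ft_force: [0.2, 0.9, -0.2]
gripper_width: 0.0079
```

```bash
python3 f.py
```

```text
25.55 [ 0.5184 -0.2268  0.0958] [-0.01  0.24 -0.31] [0.39 0.35 0.16] [-0.058  0.044 -0.012] 0.0074
```

Call:
arm_command(
  plan=[
    [[0,1,0],[0,0,0],0],
    [[0,1,0],[0,0,0],0],
  ],
)

```text
clock: 25.8
position: [0.5188, -0.2268, 0.0957]
tcp_rot: [-1.566, -0.152, 0.15]
ft_force: [-2.0, 2.5, 15.3]
gripper_width: 0.0081
```

```bash
python3 f.py
```

```text
26.0 [ 0.5188 -0.2268  0.0957] [-2.57  2.86 13.73] [0.58 0.33 0.16] [ 0.373  0.624 -0.035] 0.0081
```

Call:
arm_command(
  plan=[
    [[0,0.6,0],[0,0,0],0],
    [[0,0.6,0],[0,0,0],0],
  ],
)

```text
clock: 26.25
position: [0.519, -0.2268, 0.0956]
tcp_rot: [-1.566, -0.152, 0.15]
ft_force: [-4.2, 4.7, 22.9]
gripper_width: 0.0079
```

```bash
python3 f.py
```

```text
26.45 [ 0.519  -0.2268  0.0956] [-3.52  4.33 22.64] [0.23 0.25 0.36] [ 0.735  1.049 -0.032] 0.0079
```

Call:
arm_command(
  plan=[
    [[0,-1.5,0],[0,0,0],0],
    [[0,-1.5,0],[0,0,0],0],
    [[0,-1.5,0],[0,0,0],10],
    [[0,-1.5,0],[0,0,0],14],
    [[0,-1.5,0],[0,0,0],20],
    [[0,-1.5,0],[0,0,0],24],
    [[0,-1.5,0],[0,0,0],24],
  ],
)

```text
clock: 27.32
position: [0.5185, -0.2267, 0.0957]
tcp_rot: [-1.566, -0.151, 0.151]
ft_force: [0.2, 0.2, -0.0]
gripper_width: 0.0238
```

```bash
python3 f.py; python3 - <<'E'
from h import *
s=bot.snapshot('wrist');a=s['image'][120:270,190:370]
cv2.imwrite('pics/r4w.png',cv2.cvtColor(cv2.resize(a,(720,600),interpolation=2),4))
s=bot.snapshot('side');a=s['image'][220:360,250:390]
cv2.imwrite('pics/r4s.png',cv2.cvtColor(cv2.resize(a,(600,600),interpolation=2),4))
E
```

```text
27.52 [ 0.5184 -0.2267  0.0957] [-0.05 -0.09  0.04] [0.54 0.56 0.27] [-0.11  -0.004  0.051] 0.0239
```

View pics/r4w.png

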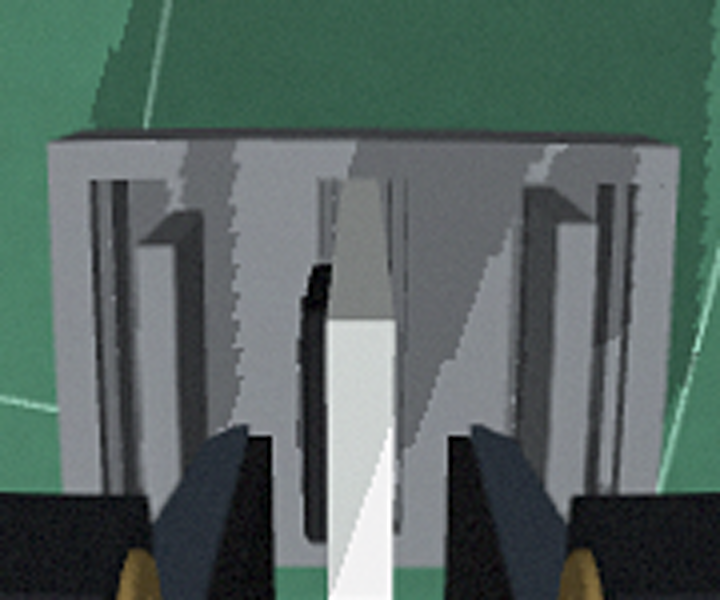

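View pics/r4s.png

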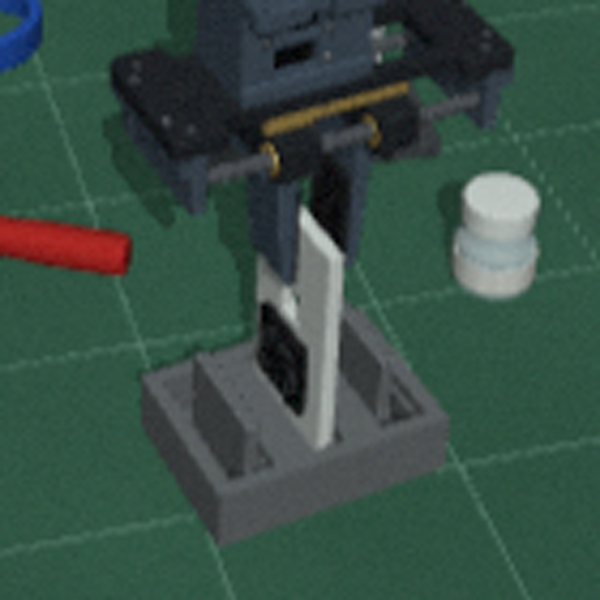

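```bash
python3 - <<'E'
from h import *
w=bot.snapshot('wrist');o=bot.get_obs()
z=lambda p:(190+p[0]/4,120+p[1]/4)
R=Rot.from_rotvec(o['tcp_rot']).as_matrix()
def oz(p,h):
    c,d=wray(w,o,z(p)); return c+d*(h-c[2])/d[2]
L=lambda X:(R.T@(X-o['position'])*1000).round(1)
print('rack',[L(oz(p,.036)).tolist() for p in [(48,142),(680,147)]])
print('mouth',[L(oz(p,.036)).tolist() for p in [(320,180),(406,180),(345,180),(378,180)]])
print('foot@.008',[L(oz(p,.008)).tolist() for p in [(345,180),(378,180)]])
for h in (.155,.153,.158): print('top',h,[L(oz(p,h)).tolist() for p in [(329,320),(395,320)]])
E
```

```text
rack [[-64.8, 59.7, 50.1], [67.6, 59.7, 49.1]]
mouth [[-7.8, 59.7, 41.3], [9.9, 59.7, 41.3], [-2.7, 59.7, 41.3], [4.2, 59.7, 41.3]]
foot@.008 [[-2.9, 87.7, 38.1], [4.6, 87.7, 38.1]]
top 0.155 [[-3.4, -59.3, 38.5], [4.3, -59.3, 38.5]]
top 0.153 [[-3.5, -57.3, 38.1], [4.3, -57.3, 38.1]]
top 0.158 [[-3.4, -62.3, 39.2], [4.2, -62.3, 39.2]]
```

Call:
arm_command(
  plan=[
    [[0,0,0],[0,0,0],34],
    [[0,-10,0],[0,0,0],36],
    [[0,-40,0],[0,0,0],36],
    [[0,-80,0],[0,0,0],36],
    [[0,-130,0],[0,0,0],36],
    [[0,-160,-40],[0,0,0],36],
    [[0,-180,-80],[0,0,0],36],
    [[0,-180,-80],[0,0,0],36],
    [[0,-180,-80],[0,0,0],36],
  ],
)

```text
clock: 28.8
position: [0.5334, -0.3048, 0.2757]
tcp_rot: [-1.565, -0.15, 0.151]
ft_force: [0.1, 1.0, -1.1]
gripper_width: 0.0362
```

```bash
python3 f.py; python3 - <<'E'
from h import *
s=bot.snapshot('wrist');a=s['image'][60:270,160:420]
cv2.imwrite('pics/r5w.png',cv2.cvtColor(cv2.resize(a,(728,588),interpolation=2),4))
s=bot.snapshot('side');save(s,'r5full.png');a=s['image'][220:360,250:390]
cv2.imwrite('pics/r5s.png',cv2.cvtColor(cv2.resize(a,(600,600),interpolation=2),4))
E
```

```text
29.0 [ 0.5335 -0.3044  0.2755] [ 0.28  0.25 -0.5 ] [0.59 0.23 0.16] [-0.037  0.029 -0.002] 0.036
```

View pics/r5w.png

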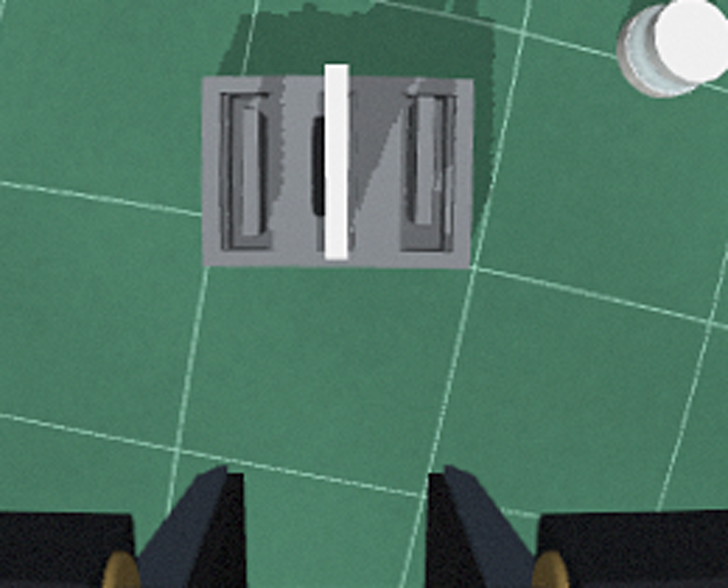

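View pics/r5s.png

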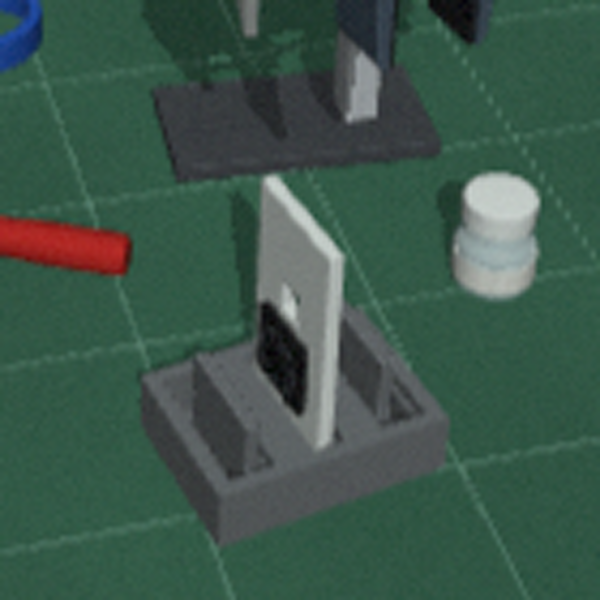

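View pics/r5full.png

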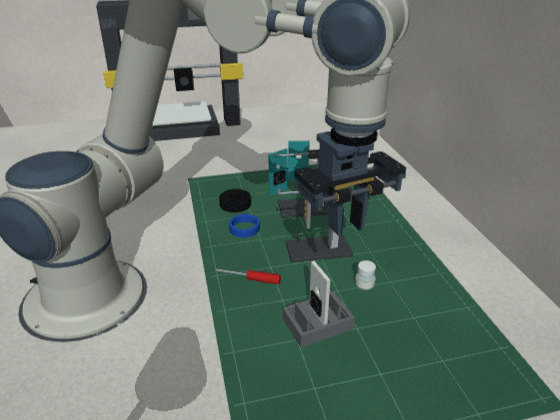

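```bash
python3 - <<'E'
from h import *
S=bot.snapshot('side');o=bot.get_obs();w=bot.snapshot('wrist')
yaw=np.radians(10.85);ux=np.array([np.cos(yaw),np.sin(yaw),0]);uy=np.array([-np.sin(yaw),np.cos(yaw),0])
f=lambda p:((p-[250,220])*600/140).round(0)
zw=lambda p:(160+p[0]*260/728,60+p[1]*210/588)
def oz(p,h):
    c,d=wray(w,o,zw(p)); return c+d*(h-c[2])/d[2]
for h in (.150,.155,.160,.165):
    Q=np.array([oz(p,h) for p in [(325,65),(348,65),(348,259),(325,259)]]); print(h,'len',np.linalg.norm(Q[0]-Q[3]).round(4),'mid',Q.mean(0).round(4))
Rk=np.array([oz(p,.036) for p in [(203,77),(472,79),(472,268),(205,266)]]).mean(0); print('rack',Rk.round(4))
for foot in (.008,.014): print(foot,[f(proj(S,np.array([Rk[0],Rk[1],foot+.147])+ux*a*.004+uy*b*.035)).tolist() for a,b in((-1,1),(1,-1),(-1,-1))])
print('rack corners side',[f(proj(S,np.array([Rk[0],Rk[1],.036])+ux*a*.066+uy*b*.047)).tolist() for a,b in((-1,1),(1,-1),(-1,-1))])
E
```

```text
0.15 len 0.0714 mid [ 0.5186 -0.2238  0.15  ]
0.155 len 0.0703 mid [ 0.5186 -0.2239  0.155 ]
0.16 len 0.0692 mid [ 0.5186 -0.2241  0.16  ]
0.165 len 0.0682 mid [ 0.5187 -0.2242  0.165 ]
rack [ 0.5198 -0.2244  0.036 ]
0.008 [[263.0, 178.0], [345.0, 256.0], [331.0, 260.0]]
0.014 [[263.0, 168.0], [346.0, 246.0], [331.0, 250.0]]
rack corners side [[140.0, 375.0], [449.0, 416.0], [220.0, 496.0]]
```

```bash
python3 -c "
from rig import bot
print(bot.hand_in(), bot.get_obs()['clock'])"
```

```text
the job is handed in; nothing more can be done
the job is handed in; nothing more can be done
```

The wide fan pack is off its peg and standing upright in the middle slot of the job rack. The gripper is open and clear of everything. I handed the job in with the clock at about 29 s of the 72 s.

**Taking it off the peg:** I felt for the peg's underside twice while lifting and sliding. The vertical force never rose more than about 2.5 N above the pack's own weight. I then slid the pack over the upturned tip at the middle of the clear height, and no contact force showed.

**Placing it:** I pressed the foot down with about 23 N, against the 40 N limit, eased off, then released it and withdrew.

**Last checks:** In the side picture the pack's top corners fall where they should for a foot on the slot floor. The wrist picture gives a top about 155 mm above the table and shows the pack upright and centred in the slot. In the last pictures the two sample plates, jar and screwdriver look as before. I did not measure the other things again after the move.

**What disagreed or failed:**
- **Finger length:** the visible fingertips sit about 33 mm short of the stated tool point. A first trial close at the stated depth therefore shut on nothing above the pack, without touching it. I went by the pictures for the grasp after that.
- **Small tilt:** the pack leaned about 1° in the grip until I let go, then settled square.

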